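# Square up a stack of copper plates on the assembly bench

## Robot

A 6-joint arm with a two-finger parallel gripper is mounted at the origin on the work surface. World frame = base frame: x ahead of the robot, y to its left, z up, the work surface at z = 0. Lengths are in m, angles in rad, forces in N, time in s.
With the tool pointing down it reaches from about 0.425 to 0.95 m from the base axis. Payload 3.5 kg.
Tool frame: the origin (TCP) lies midway between the tips of the shut fingers; the grasp point (between the pads) lies 19 mm behind it (bot.grasp_offset is the distance from the TCP to the grasp point, in m); z points along the fingers, y is the direction in which the jaws open and shut (so a half turn about z gives the same grasp; the last joint's range is limited). The gripper opens to 85 mm and grips with 20 to 120 N. Pads are 22 mm wide; open, the fingers measure 114 mm over their backs; the gripper's body (76 mm by 85 mm) begins 54 mm behind the grasp point. The pads swing forward as they close: fully open they stand 13 mm farther back than shut.
Start: joints at [1.11, 0.286, 1.577, -0, 1.279, -0.15], TCP at [0.206, 0.643, 0.231] pointing down, gripper open.
Joint ranges: [-2.77, 2.77], [-0.9, 2.22], [0.21, 2.48], [-1.53, 4.67], [0.24, 2.81], [-2.84, 2.84]. Speed limits (rad/s): [2.79, 2.79, 3.14, 3.14, 3.14, 3.14].

## Interface

Orientations are given as a 3x3 rotation matrix whose columns are the frame's x, y, z axes.
In Python, from rig import bot, get_image, calibration gives the robot as it stands.
- The arm moves only by the shell command python3 -m crank 'ROWS' [OPENING] [FORCE]. ROWS is JSON, a list of rows, each a list of 6 numbers: the shift along the tool's x, y, z scaled (see below), then the turn, a rotation vector about the tool's x, y, z scaled (see below). In form: [[dx, dy, dz, wx, wy, wz], ...]. A call has 1 to 12 rows; each row shifts and turns the commanded pose from where the row before left it, along the tool's axes as they then stand; what a row does not reach is not made up. The controller multiplies each number of a shift by 25 mm and each number of a turn by 0.08 rad. A row lasts 1/10 s, in which the tool goes at most 50 mm and 8.59 degrees, less where a joint would pass 70% of its speed; a pose out of reach is approached as far as the arm can. A call with a number of a shift or a turn outside -1 to 1 is refused whole. A call with a gripper value outside its range is refused whole. OPENING is the opening, from 0 (shut) to 1 (fully open), set as the call begins (- or left out, the last holds). The fingers move at their own pace and stop on an object; FORCE is the grip in N (left out, the last holds). Time passes only in rows, so rows that do not move let the fingers close. It gives the time, the measured TCP pose, the force and the opening at its end, in the units of the state.
- bot.sense(): the state, without advancing time (a new reading comes with each control period).
- get_image(name): name is "scene" or "side" or "wrist"; returns the picture (480x640x3 uint8, red, green, blue); there is no depth.
- calibration(name): a dict with "fx", "fy", "cx", "cy" (pixels), "world_from_camera" (4x4, takes a point from camera to world coordinates); the wrist camera has in their place "mount" (4x4, takes a point from camera to tool coordinates, whose origin is the TCP and whose axes are the flange's). Camera axes: x right, y down, z forward; pixel columns grow to the right and rows downward; lengths in m; the calibration is good to about 2 mm. A picture is of the moment at which its call begins: read the wrist's pose just before it. calibration takes no time and is no camera call.
- bot.finish_job(): hands the job in, once; it reports no verdict.
The state is a dict: "clock": time; "joints": joint angles; "qvel": joint speeds; "effort": joint torques, N m; "tcp_pos": TCP position; "eef_rot": TCP orientation; "force": force on the tool from outside, world axes, zero at the start; "moment": the same for the moment, N m; "grip_width": finger opening in m.
Only numpy, scipy, OpenCV 4.12 (cv2) and the standard library are available. Lean on these libraries where they do the work, as an engineer would, in place of code of your own. Each camera call takes 0.05 s, during which the arm holds its last target.

## Task

Complete the stack of three copper plates in the aluminium squaring nest: take the copper plate from the black stand, lean it on the yellow slanted rest and let go so that you can change your grip, then lay it flat on top of the two plates in the nest, gently, without dropping it. Finish by pushing all three plates flush against the nest's blue stops, both the two at the side and the one at the end, so that the pile is square; leave the grey plate and the other things on the bench where they are.

Things in the scene. Friction and masses are not known exactly. Their poses are not given: they have to be found in the camera images.
- plate_c: copper-plated plate 100 x 60 x 10 mm, 0.2 kg, polished (slides easily on metal), with dark mock screw holes. Origin at its centre; own x along the 100 mm length, y along the 60 mm width, z through the thickness. The plate to be added. It starts standing on a short edge in one of the stand's two slots, own x upward; the top edge is then 112 mm above the bench.
- plate_a: copper-plated plate 100 x 60 x 10 mm, 0.2 kg, polished (slides easily on metal), with dark mock screw holes. Origin at its centre; own x along the 100 mm length, y along the 60 mm width, z through the thickness. Starts flat in the nest as the lowest plate, several mm away from the stops and slightly askew. Loose.
- plate_b: copper-plated plate 100 x 60 x 10 mm, 0.2 kg, polished (slides easily on metal), with dark mock screw holes. Origin at its centre; own x along the 100 mm length, y along the 60 mm width, z through the thickness. Starts flat on plate_a, several mm away from the stops and slightly askew, not in line with plate_a. Loose.
- nest: Squaring nest fixed to the bench: aluminium bed 170 (x) x 120 (y) x 10 mm high, origin under its centre. Blue stops rise 26 mm above the bed: two side stops, 16 mm long, at x = -34 and +34 mm with faces at y = +30 mm (52 mm free between them, room for a finger), and an end stop 30 mm wide, centred on y = 0, face at x = +50 mm. Its -x and -y sides are open.
- nest_corner (a point): Where the planes of the stop faces meet on the top of the bed, at (50, 30, 10) mm in the nest's frame; axes as the nest's. A plate touching all stops has its centre 50 mm back in x and 30 mm back in y from here, which is over the nest's origin, and its length along the nest's x. In the finished pile the plate centres are 15, 25 and 35 mm above the bench.
- rack: Black stand fixed to the bench, base 150 (x) x 90 (y) x 12 mm, origin under its centre. Two slots at x = -35 and +35 mm, each 13 mm wide (x) and 64 mm long (y), walls to 40 mm above the bench. A plate stands in a slot 100 mm tall, foot 12 mm above the bench, its faces looking along the stand's x, its width along y.
- rest: Slanted rest fixed to the bench: yellow slope on a dark base 110 x 70 x 8 mm, origin under its centre. The slope climbs at 45 degrees towards its own +x; its face looks to its -x (roughly world -y) and up. The 30 mm wide back (y) carries the lower 62 mm of a plate: the upper 38 mm and both long edges stay free for fingers. A 30 mm wide, 14 mm high lip at the foot stops it.
- rest_seat (a point): Centre of a plate that leans on the rest with its lower short edge on the lip: (0, 0, 75) mm in the rest's frame; axes as the rest's. The plate's length then climbs along (1, 0, 1)/sqrt 2 and its upper face looks along (-1, 0, 1)/sqrt 2. A plate lowered along the slope and let go slides down to the lip and stays.
- plate_grey: Grey plate of the same size and mass, standing in the other slot of the stand; stays there. Origin at its centre.
- jar: Jar with a blue cap, 60 mm across, 80 mm high; origin under its centre. Leave alone.
- screwdriver: Screwdriver lying on the bench, roughly 200 mm long along its own x; origin under it. Leave alone.
Mind the look-alikes: they are no part of the job. Of the things like the rest, leave any that is pink or purple; of the rest the smaller one is meant.

How it is judged:
By the outcome, as a careful person would: the job done as asked, in the order asked, and still so for the second after the job is handed in, with the robot touching nothing.
It also fails if it takes over 72 s, if anything falls off the work surface, if the arm or the gripper's body presses on something with over 40 N, if the wrist force passes 120 N, or if a joint passes its speed limit or range.

## Working session

There is one attempt and no reset: what is moved stays moved. The work goes in short steps, Python scripts to look and compute and a shell command to move; the robot and the scene stay as the last step left them, time stands still between calls to the robot, and variables do not carry over. Pictures are saved under pics/ and viewed, and the job is handed in when it is done.

```bash
ls; mkdir -p pics; python3 - <<'E'
from rig import bot,get_image,calibration
import cv2
s=bot.sense()
for k in s: print(k,s[k])
print(bot.grasp_offset,[a for a in dir(bot) if a[0]!='_'])
for n in ["scene","side","wrist"]:
    im=get_image(n); cv2.imwrite(f"pics/{n}0.png",im[:,:,::-1]); print(n,calibration(n))
E
```

```text
pics
clock 0.0
joints [ 1.11000925e+00  2.87186755e-01  1.57816539e+00  2.58328778e-05
  1.27856157e+00 -1.50006373e-01]
qvel [ 0.00223848  0.00018753 -0.00045672  0.00127582  0.00287136 -0.00094552]
effort [-4.88742990e-04 -4.05994141e+01 -2.92622513e+01 -1.89151492e-04
  5.99690553e-03  1.58439082e-05]
tcp_pos [0.20609776 0.64209251 0.22993938]
eef_rot [[-9.52092640e-01  3.05807935e-01 -1.05422245e-03]
 [ 3.05809526e-01  9.52090467e-01 -2.06797638e-03]
 [ 3.71311556e-04 -2.29129636e-03 -9.99997306e-01]]
force [-0.64384292  0.44718776  0.32369056]
moment [-0.04128125 -0.05142732  0.063893  ]
grip_width 0.08554922638011088
0.0187 ['IKError', 'finish_job', 'grasp_offset', 'sense']
scene {'fx': 455.26674415101854, 'fy': 455.26674415101854, 'cx': 325.03343994036027, 'cy': 235.85532193468802, 'world_from_camera': array([[-0.16167168,  0.66277227, -0.73116017,  1.23763706],
       [ 0.98680761,  0.10216048, -0.12559452,  0.13877025],
       [-0.00854489, -0.74181949, -0.67054517,  0.6850587 ],
       [ 0.        ,  0.        ,  0.        ,  1.        ]])}
side {'fx': 609.6944465974948, 'fy': 609.6944465974948, 'cx': 318.7718883950014, 'cy': 241.2784609042342, 'world_from_camera': array([[ 0.93448161, -0.16267295,  0.31667274,  0.24214887],
       [-0.35568183, -0.46486366,  0.81079727, -0.79507078],
       [ 0.01531486, -0.87030988, -0.49226636,  0.56585909],
       [ 0.        ,  0.        ,  0.        ,  1.        ]])}
wrist {'fx': 429.7222630835085, 'fy': 429.7222630835085, 'cx': 318.27736686830644, 'cy': 236.12385029557788, 'mount': array([[-1.14738702e-04, -9.47031214e-01, -3.21141507e-01,
         8.23628837e-02],
       [ 9.99999521e-01, -4.20729420e-04,  8.83427525e-04,
         4.03520013e-04],
       [-9.71747121e-04, -3.21141252e-01,  9.47030809e-01,
        -1.42206870e-01],
       [ 0.00000000e+00,  0.00000000e+00,  0.00000000e+00,
         1.00000000e+00]])}
```

View pics/scene0.png

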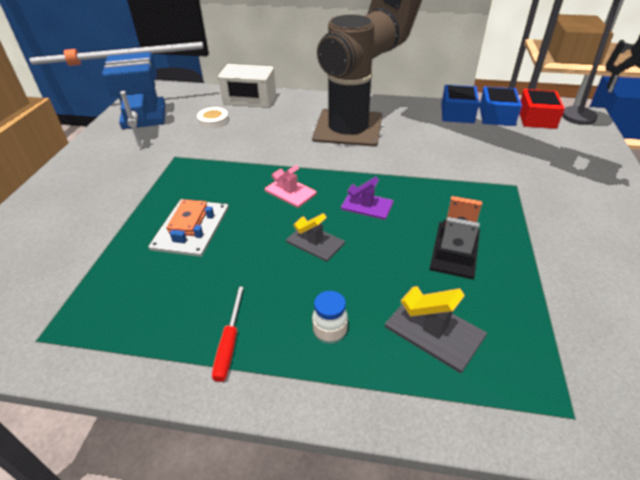

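View pics/side0.png

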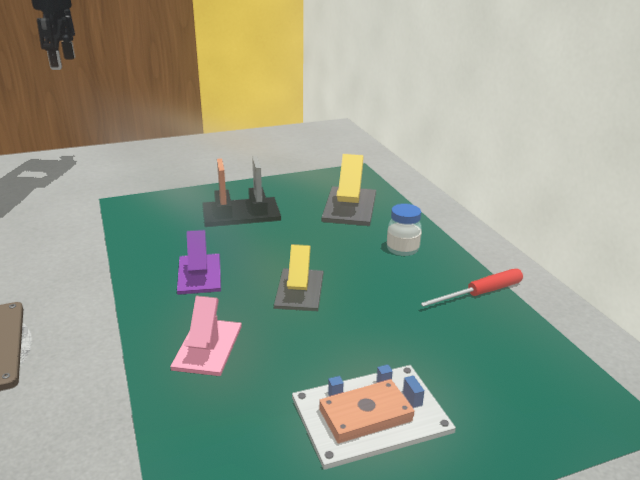

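View pics/wrist0.png

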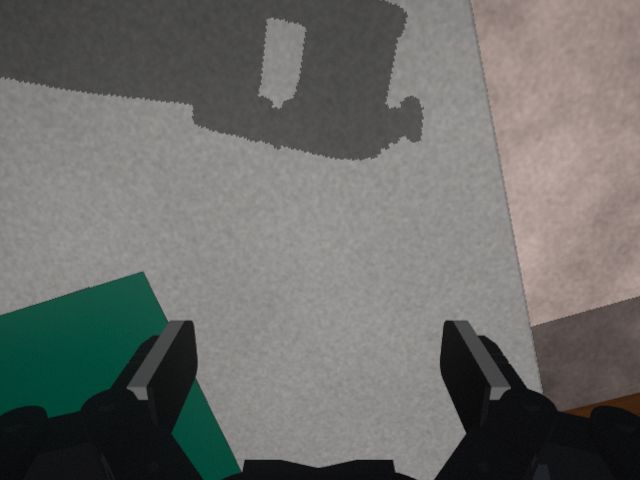

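```bash
cat > h.py <<'E'
import numpy as np, cv2
from rig import bot,get_image,calibration
def rays(name,px,s=None):
    c=calibration(name)
    px=np.atleast_2d(px).astype(float)
    d=np.c_[(px[:,0]-c['cx'])/c['fx'],(px[:,1]-c['cy'])/c['fy'],np.ones(len(px))]
    if name=='wrist':
        s=s or bot.sense(); T=np.eye(4); T[:3,:3]=s['eef_rot']; T[:3,3]=s['tcp_pos']; W=T@c['mount']
    else: W=c['world_from_camera']
    return W[:3,3],d@W[:3,:3].T
def onz(name,px,z,s=None):
    o,d=rays(name,px,s); return o+d*((z-o[2])/d[:,2])[:,None]
def tri(p1,p2,n1='scene',n2='side',s=None):
    o1,d1=rays(n1,p1,s);o2,d2=rays(n2,p2,s);out=[]
    for a,b in zip(d1,d2):
        a=a/np.linalg.norm(a);b=b/np.linalg.norm(b)
        A=np.c_[a,-b]; t=np.linalg.lstsq(A,o2-o1,rcond=None)[0]
        x,y=o1+a*t[0],o2+b*t[1]; out.append(np.r_[(x+y)/2,np.linalg.norm(x-y)])
    return np.array(out)
def proj(name,P,s=None):
    c=calibration(name);P=np.atleast_2d(P)
    if name=='wrist':
        s=s or bot.sense();T=np.eye(4); T[:3,:3]=s['eef_rot']; T[:3,3]=s['tcp_pos']; W=T@c['mount']
    else: W=c['world_from_camera']
    q=(P-W[:3,3])@W[:3,:3]
    return np.c_[q[:,0]/q[:,2]*c['fx']+c['cx'],q[:,1]/q[:,2]*c['fy']+c['cy']]
def crop(src,x0,y0,x1,y1,k,out):
    im=cv2.imread(src)[y0:y1,x0:x1]; im=cv2.resize(im,None,fx=k,fy=k,interpolation=cv2.INTER_CUBIC); cv2.imwrite(out,im)
E
python3 - <<'E'
from h import *
crop('pics/scene0.png',140,180,360,270,3.6,'pics/c1.png')
crop('pics/scene0.png',370,180,520,380,3,'pics/c2.png')
crop('pics/side0.png',280,350,460,470,4,'pics/c3.png')
crop('pics/side0.png',180,140,400,320,3.6,'pics/c4.png')
E
```

```text
(no output)
```

View pics/c1.png

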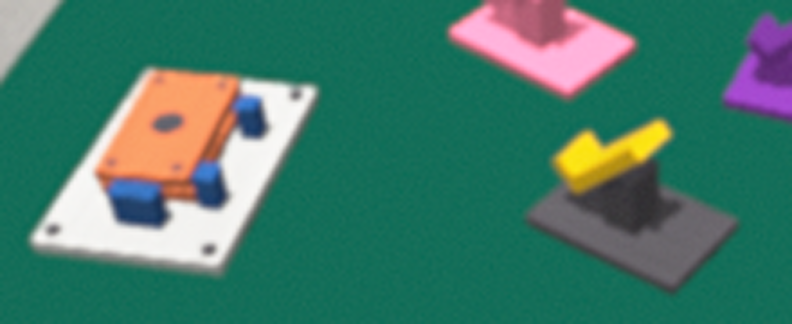

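View pics/c2.png

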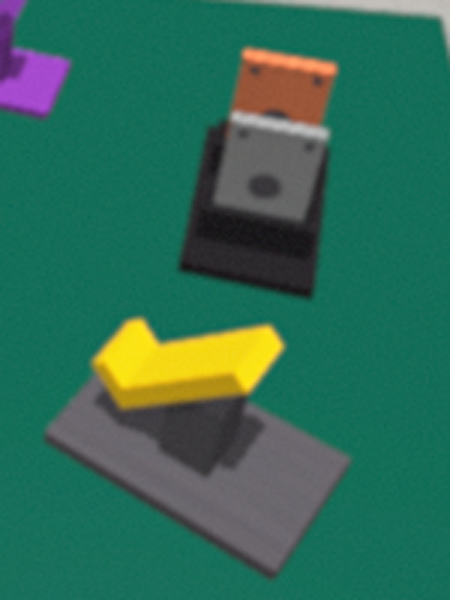

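View pics/c3.png

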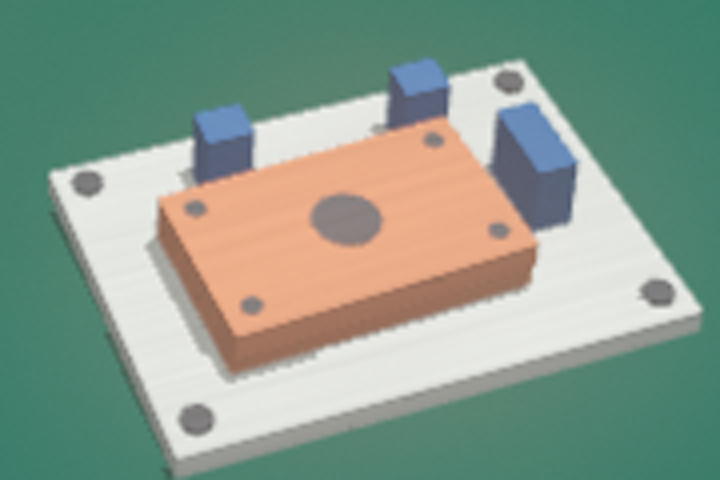

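View pics/c4.png

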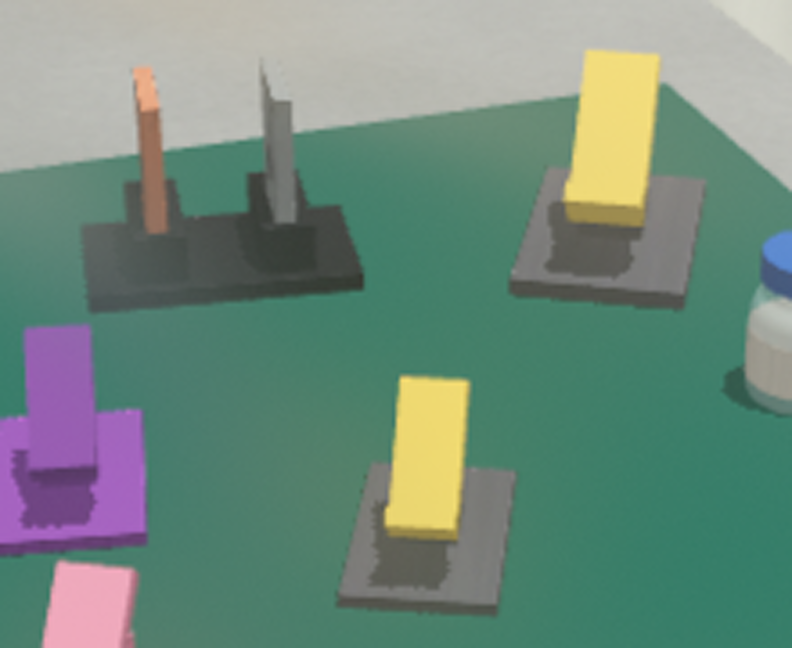

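```bash
python3 - <<'E'
from h import *
np.set_printoptions(precision=4,suppress=True)
def f(p,x0,y0,k): return (np.array(p,float)+.5)/k-.5+[x0,y0]
def rep(n,P):
    print(n);print(P);print(' sides',np.linalg.norm(np.diff(np.r_[P,P[:1]],axis=0)[:,:2],axis=1),'ctr',P[:,:2].mean(0), 'ang',[round(float(np.degrees(np.arctan2(*(P[(i+1)%len(P)]-P[i])[[1,0]]))),1) for i in range(len(P))])
rep('nest scene',onz('scene',f([(32,240),(148,70),(318,90),(222,264)],140,180,3.6),.01))
rep('nest side',onz('side',f([(50,172),(520,60),(702,310),(175,460)],280,350,4),.01))
rep('plate_b side',onz('side',f([(160,200),(445,118),(537,243),(235,336)],280,350,4),.03))
rep('plate_b scene',onz('scene',f([(98,172),(148,69),(241,78),(187,187)],140,180,3.6),.03))
rep('rest side',onz('side',f([(340,598),(497,604),(515,470),(370,463)],180,140,3.6),.008))
rep('rest scene',onz('scene',f([(527,214),(675,286),(738,222)],140,180,3.6),.008))
rep('big side',onz('side',f([(512,285),(685,295),(706,180),(548,168)],180,140,3.6),.008))
rep('rack side',onz('side',f([(82,226),(342,206),(362,280),(90,298)],180,140,3.6),.012))
rep('rack scene',onz('scene',f([(180,267),(312,292),(332,145),(208,124)],370,180,3),.012))
rep('platec scene top',onz('scene',f([(247,48),(338,64),(336,77),(243,60)],370,180,3),.112))
rep('platec side top',onz('side',f([(134,69),(151,68),(159,108),(141,108)],180,140,3.6),.112))
rep('grey scene top',onz('scene',f([(231,113),(327,128),(325,138),(229,123)],370,180,3),.112))
E
```

```text
nest scene
[[ 0.5932 -0.3603  0.01  ]
 [ 0.4232 -0.3571  0.01  ]
 [ 0.4268 -0.236   0.01  ]
 [ 0.5954 -0.2394  0.01  ]]
 sides [0.17   0.1212 0.1686 0.1209] ctr [ 0.5096 -0.2982] ang [178.9, 88.3, -1.2, -91.0]
nest side
[[ 0.4267 -0.2377  0.01  ]
 [ 0.5952 -0.2411  0.01  ]
 [ 0.5931 -0.3605  0.01  ]
 [ 0.4232 -0.3579  0.01  ]]
 sides [0.1685 0.1194 0.1699 0.1203] ctr [ 0.5095 -0.2993] ang [-1.2, -91.0, 179.1, 88.3]
plate_b side
[[ 0.4479 -0.2806  0.03  ]
 [ 0.5466 -0.2776  0.03  ]
 [ 0.548  -0.3361  0.03  ]
 [ 0.4487 -0.3387  0.03  ]]
 sides [0.0988 0.0585 0.0993 0.058 ] ctr [ 0.4978 -0.3082] ang [1.8, -88.6, -178.5, 90.8]
plate_b scene
[[ 0.5491 -0.3324  0.03  ]
 [ 0.4463 -0.3429  0.03  ]
 [ 0.4463 -0.2788  0.03  ]
 [ 0.5539 -0.2733  0.03  ]]
 sides [0.1033 0.0641 0.1078 0.0594] ctr [ 0.4989 -0.3068] ang [-174.2, 90.0, 2.9, -94.7]
rest side
[[ 0.4623 -0.0444  0.008 ]
 [ 0.5249 -0.0715  0.008 ]
 [ 0.5715  0.0274  0.008 ]
 [ 0.5084  0.0563  0.008 ]]
 sides [0.0682 0.1093 0.0695 0.1108] ctr [ 0.5168 -0.0081] ang [-23.3, 64.8, 155.4, -114.6]
rest scene
[[ 0.5229 -0.0713  0.008 ]
 [ 0.57
[... 615 characters left out ...]
.012 ]]
 sides [0.087  0.1567 0.0912 0.1568] ctr [0.4971 0.2946] ang [83.5, 170.4, -96.7, -8.0]
platec scene top
[[0.4501 0.2714 0.112 ]
 [0.4592 0.3316 0.112 ]
 [0.474  0.329  0.112 ]
 [0.4643 0.2681 0.112 ]]
 sides [0.0609 0.015  0.0616 0.0146] ctr [0.4619 0.3   ] ang [81.5, -10.0, -99.0, 167.1]
platec side top
[[0.4618 0.328  0.112 ]
 [0.4709 0.3265 0.112 ]
 [0.4622 0.27   0.112 ]
 [0.4532 0.273  0.112 ]]
 sides [0.0092 0.0571 0.0094 0.0556] ctr [0.462  0.2994] ang [-9.5, -98.8, 161.2, 81.2]
grey scene top
[[0.5231 0.2582 0.112 ]
 [0.5291 0.3186 0.112 ]
 [0.5394 0.3165 0.112 ]
 [0.5336 0.2566 0.112 ]]
 sides [0.0607 0.0105 0.0602 0.0106] ctr [0.5313 0.2874] ang [84.3, -11.5, -95.5, 171.2]
```

```bash
cat >> h.py <<'E'
from scipy.spatial.transform import Rotation as Rn
np.set_printoptions(precision=4,suppress=True)
def frame(az,o): 
    a=np.radians(az); R=np.array([[np.cos(a),-np.sin(a),0],[np.sin(a),np.cos(a),0],[0,0,1]]); return R,np.array(o,float)
NEST=frame(-1.2,[.5095,-.2988,0]); REST=frame(65.2,[.5168,-.0078,0]); RACK=frame(-9.3,[.4965,.293,0])
def down(yaz):
    a=np.radians(yaz); y=np.array([np.cos(a),np.sin(a),0]); z=np.array([0,0,-1.]); return np.c_[np.cross(y,z),y,z]
def plan(R,p,n=None,s=None,R0=None,p0=None):
    s=s or bot.sense(); R0=s['eef_rot'] if R0 is None else R0; p0=s['tcp_pos'] if p0 is None else p0
    w=Rn.from_matrix(R0.T@R).as_rotvec(); dp=R0.T@(np.array(p)-p0)
    n0=n or int(np.ceil(max(np.abs(w).max()/.08,np.linalg.norm(dp)/.025,1)))
    for n in range(n0,n0+20):
        S=sum(Rn.from_rotvec(w*i/n).as_matrix() for i in range(n)); d=np.linalg.solve(S,dp)
        row=np.r_[d/.025,w/n/.08]
        if np.abs(row).max()<=1: break
    print(n,'rows of',[round(float(x),3) for x in row]); return row
E
python3 - <<'E'
from h import *
plan(down(-9.5),[.462,.2995,.16])
E
```

```text
19 rows of [-0.98, 0.056, 0.148, -0.001, 0.001, 0.938]
```

```bash
python3 -m crank '[[-0.98,0.056,0.148,0,0,0.938],[-0.98,0.056,0.148,0,0,0.938],[-0.98,0.056,0.148,0,0,0.938],[-0.98,0.056,0.148,0,0,0.938],[-0.98,0.056,0.148,0,0,0.938],[-0.98,0.056,0.148,0,0,0.938],[-0.98,0.056,0.148,0,0,0.938],[-0.98,0.056,0.148,0,0,0.938],[-0.98,0.056,0.148,0,0,0.938],[-0.98,0.056,0.148,0,0,0.938]]' 0.5 40
python3 -m crank '[[-0.98,0.056,0.148,0,0,0.938],[-0.98,0.056,0.148,0,0,0.938],[-0.98,0.056,0.148,0,0,0.938],[-0.98,0.056,0.148,0,0,0.938],[-0.98,0.056,0.148,0,0,0.938],[-0.98,0.056,0.148,0,0,0.938],[-0.98,0.056,0.148,0,0,0.938],[-0.98,0.056,0.148,0,0,0.938],[-0.98,0.056,0.148,0,0,0.938],[0,0,0,0,0,0],[0,0,0,0,0,0]]'
python3 - <<'E'
from h import *
s=bot.sense();print(s['joints'],s['force'])
im=get_image('wrist');cv2.imwrite('pics/w1.png',im[:,:,::-1])
plan(down(-9.5),[.462,.2995,.16],s=s)
E
```

```text
clock: 1.15
tcp_pos: [0.406, 0.5081, 0.1936]
eef_rot: [[-0.485, 0.874, -0.0], [0.874, 0.485, -0.001], [-0.0, -0.001, -1.0]]
force: [0.4, 0.3, 0.1]
grip_width: 0.0425
clock: 2.25
tcp_pos: [0.4625, 0.2998, 0.1609]
eef_rot: [[0.165, 0.986, -0.0], [0.986, -0.165, 0.0], [0.0, -0.0, -1.0]]
force: [-0.3, -0.6, -0.7]
grip_width: 0.043
[0.3908 0.0845 1.9441 0.0005 1.1131 0.5565] [-0.3127 -0.5822 -0.7371]
1 rows of [-0.015, -0.017, 0.036, -0.004, -0.004, -0.001]
```

View pics/w1.png

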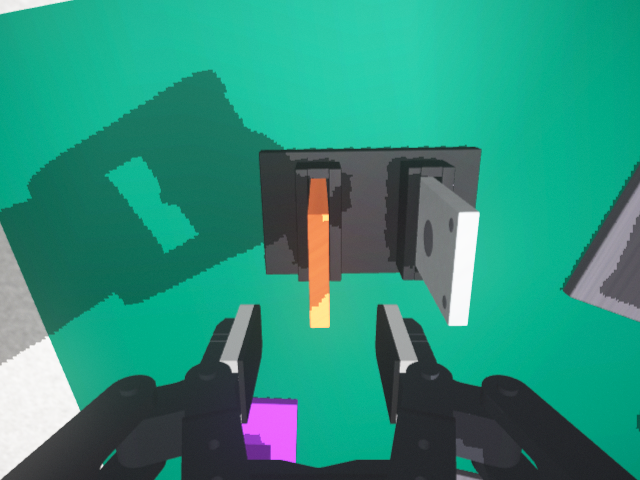

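```bash
python3 - <<'E'
from h import *
s=bot.sense()
P=onz('wrist',[(309,328),(329,328),(329,213),(309,213)],.112,s);print(P,P.mean(0),np.linalg.norm(P[1]-P[2]),np.linalg.norm(P[0]-P[1]))
# alternative: top edge far end
plan(down(-9.5),[.462,.2995,.092],s=s)
E
```

```text
[[0.4535 0.2707 0.112 ]
 [0.4635 0.269  0.112 ]
 [0.4729 0.3287 0.112 ]
 [0.4638 0.3303 0.112 ]] [0.4634 0.2997 0.112 ] 0.060473173754544605 0.010142334487328958
3 rows of [-0.012, -0.006, 0.922, 0.001, -0.002, 0.003]
```

```bash
python3 -m crank '[[0,0.01,0.92,0,0,0],[0,0,0.92,0,0,0],[0,0,0.92,0,0,0],[0,0,0,0,0,0]]'
python3 -m crank '[[0,0,0,0,0,0],[0,0,0,0,0,0],[0,0,0,0,0,0],[0,0,0,0,0,0],[0,0,0,0,0,0]]' 0 50
python3 -m crank '[[0,0,-0.4,0,0,0],[0,0,-0.8,0,0,0],[0,0,-1,0,0,0],[0,0,-1,0,0,0],[0,0,-1,0,0,0],[0,0,0,0,0,0]]'
python3 - <<'E'
from h import *
s=bot.sense();print(s['joints'],s['force'],s['grip_width'])
im=get_image('wrist');cv2.imwrite('pics/w2.png',im[:,:,::-1])
r,o=REST
seat=o+[0,0,.075]
x=r@[0,1,0]; z=-r@np.array([1,0,1])/2**.5; y=np.cross(z,x); n=r@np.array([-1,0,1])/2**.5
R=np.c_[x,y,z]; top=seat-z*.05
# tcp is 20mm below plate top
tcp=top+z*.020
print(seat,tcp)
pre=tcp+n*.03-z*.02
print('pre',pre); 
# stage: carry at height with tool down first
up=down(65.2)
plan(up,pre+[0,0.08,0.06],s=s)
plan(R,pre,R0=up,p0=pre+[0,0.08,0.06])
plan(R,pre)
E
```

```text
clock: 2.7
tcp_pos: [0.4602, 0.2998, 0.0886]
eef_rot: [[0.163, 0.987, -0.007], [0.987, -0.163, -0.003], [-0.004, -0.006, -1.0]]
force: [-0.1, 0.9, -0.8]
grip_width: 0.0428
clock: 3.2
tcp_pos: [0.464, 0.3007, 0.0939]
eef_rot: [[0.165, 0.986, 0.003], [0.986, -0.165, 0.002], [0.002, 0.003, -1.0]]
force: [-0.6, 2.0, 5.4]
grip_width: 0.0088
clock: 3.8
tcp_pos: [0.4646, 0.3004, 0.201]
eef_rot: [[0.165, 0.986, 0.007], [0.986, -0.165, 0.002], [0.003, 0.006, -1.0]]
force: [0.2, 0.3, -1.7]
grip_width: 0.0086
[ 0.3908  0.0422  1.9107 -0.0005  1.1815  0.5567] [ 0.1977  0.3412 -1.7264] 0.008649867510958104
[ 0.5168 -0.0078  0.075 ] [0.5257 0.0115 0.0962]
pre [0.5227 0.005  0.1316]
17 rows of [-0.554, -0.103, 0.021, 0.006, 0.001, -0.959]
10 rows of [-0.134, -0.194, 0.334, 0.982, 0.0, -0.0]
16 rows of [-0.746, -0.103, 0.297, 0.525, -0.398, -0.963]
```

View pics/w2.png

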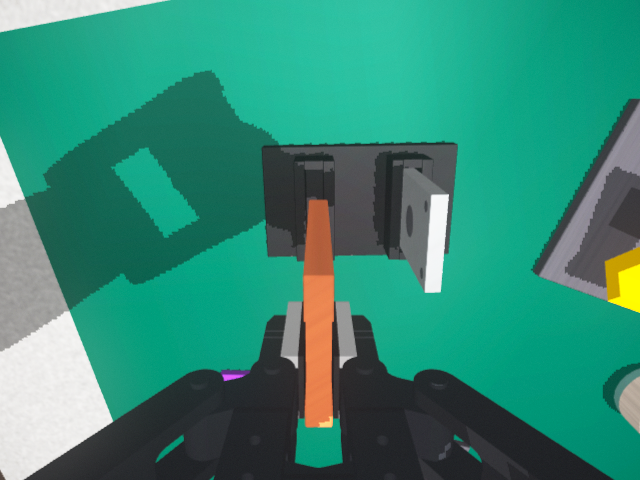

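```bash
python3 - <<'E'
from h import *
s=bot.sense();pre=np.array([.5227,.005,.1316])
r=plan(down(65.2),pre+[0,0.08,0.08],s=s)
E
```

```text
17 rows of [-0.555, -0.1, -0.031, 0.002, 0.0, -0.959]
```

```bash
python3 -m crank '[[-0.555,-0.1,-0.031,0,0,-0.959],[-0.555,-0.1,-0.031,0,0,-0.959],[-0.555,-0.1,-0.031,0,0,-0.959],[-0.555,-0.1,-0.031,0,0,-0.959],[-0.555,-0.1,-0.031,0,0,-0.959],[-0.555,-0.1,-0.031,0,0,-0.959],[-0.555,-0.1,-0.031,0,0,-0.959],[-0.555,-0.1,-0.031,0,0,-0.959],[-0.555,-0.1,-0.031,0,0,-0.959]]'
python3 -m crank '[[-0.555,-0.1,-0.031,0,0,-0.959],[-0.555,-0.1,-0.031,0,0,-0.959],[-0.555,-0.1,-0.031,0,0,-0.959],[-0.555,-0.1,-0.031,0,0,-0.959],[-0.555,-0.1,-0.031,0,0,-0.959],[-0.555,-0.1,-0.031,0,0,-0.959],[-0.555,-0.1,-0.031,0,0,-0.959],[-0.555,-0.1,-0.031,0,0,-0.959],[0,0,0,0,0,0]]'
python3 - <<'E'
from h import *
s=bot.sense();print(s['joints'],s['force'])
r,o=REST
seat=o+[0,0,.075]
x=r@[0,1,0]; z=-r@np.array([1,0,1])/2**.5; y=np.cross(z,x); n=r@np.array([-1,0,1])/2**.5
R=np.c_[x,y,z]; tcp=seat-z*.03
pre=tcp+n*.03-z*.02
plan(R,pre+[0,0,.03],s=s)
E
```

```text
clock: 4.75
tcp_pos: [0.4565, 0.1746, 0.2012]
eef_rot: [[-0.504, 0.864, -0.005], [0.864, 0.504, -0.001], [0.002, -0.005, -1.0]]
force: [-0.4, -0.1, -1.6]
grip_width: 0.0088
clock: 5.65
tcp_pos: [0.5218, 0.0838, 0.2078]
eef_rot: [[-0.907, 0.421, -0.004], [0.421, 0.907, -0.0], [0.003, -0.002, -1.0]]
force: [-0.8, 0.2, -1.4]
grip_width: 0.0087
[-0.0326 -0.015   1.9556 -0.0006  1.2047 -1.1692] [-0.7557  0.2224 -1.3818]
10 rows of [-0.136, -0.208, 0.279, 0.979, -0.004, 0.0]
```

```bash
python3 -m crank '[[-0.136,-0.208,0.279,0.979,0,0],[-0.136,-0.208,0.279,0.979,0,0],[-0.136,-0.208,0.279,0.979,0,0],[-0.136,-0.208,0.279,0.979,0,0],[-0.136,-0.208,0.279,0.979,0,0],[-0.136,-0.208,0.279,0.979,0,0],[-0.136,-0.208,0.279,0.979,0,0],[-0.136,-0.208,0.279,0.979,0,0],[-0.136,-0.208,0.279,0.979,0,0],[-0.136,-0.208,0.279,0.979,0,0],[0,0,0,0,0,0],[0,0,0,0,0,0]]'
python3 - <<'E'
from h import *
s=bot.sense();print(s['joints'],s['force'])
for n in ('side','scene'): cv2.imwrite(f'pics/{n}2.png',get_image(n)[:,:,::-1])
crop('pics/side2.png',220,140,400,320,3.3,'pics/c5.png')
crop('pics/scene2.png',240,140,400,270,4,'pics/c6.png')
r,o=REST
seat=o+[0,0,.075]
x=r@[0,1,0]; z=-r@np.array([1,0,1])/2**.5; y=np.cross(z,x); n=r@np.array([-1,0,1])/2**.5
R=np.c_[x,y,z]; tcp=seat-z*.03
plan(R,tcp+n*.02-z*.01,s=s)
E
```

```text
clock: 6.85
tcp_pos: [0.5224, 0.0066, 0.1625]
eef_rot: [[-0.908, 0.296, -0.297], [0.419, 0.644, -0.639], [0.002, -0.705, -0.709]]
force: [0.1, -0.4, -2.0]
grip_width: 0.0087
[ 0.1078  0.3147  1.8175 -0.6501  1.5011 -0.8163] [ 0.0709 -0.388  -1.9694]
2 rows of [-0.021, 0.617, 0.658, 0.019, -0.007, 0.009]
```

View pics/c5.png

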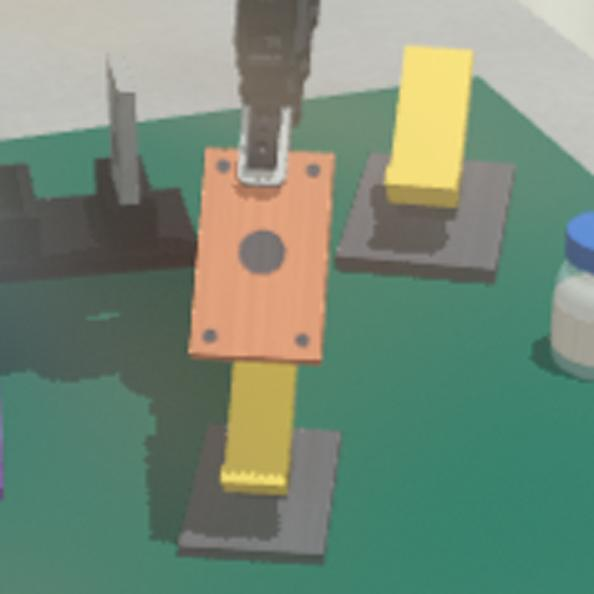

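View pics/c6.png

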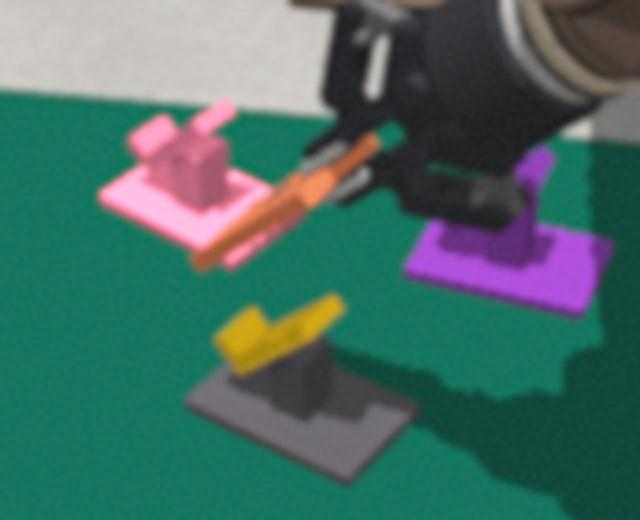

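```bash
python3 -m crank '[[-0.02,0.617,0.658,0.02,-0.007,0.009],[-0.02,0.617,0.658,0.02,-0.007,0.009],[0,0,0,0,0,0],[0,0,0,0,0,0]]'
python3 - <<'E'
from h import *
s=bot.sense();print(s['joints'],s['force'])
for n in ('side','scene'): cv2.imwrite(f'pics/{n}3.png',get_image(n)[:,:,::-1])
crop('pics/side3.png',220,180,360,320,4,'pics/c5.png')
crop('pics/scene3.png',260,180,360,270,6,'pics/c6.png')
r,o=REST
seat=o+[0,0,.075]
x=r@[0,1,0]; z=-r@np.array([1,0,1])/2**.5; y=np.cross(z,x); n=r@np.array([-1,0,1])/2**.5
R=np.c_[x,y,z]; tcp=seat-z*.03
print(R.T@(s['tcp_pos']-tcp))
plan(R,tcp+n*.005-z*.006,s=s)
E
```

```text
clock: 7.35
tcp_pos: [0.5236, 0.0044, 0.1194]
eef_rot: [[-0.908, 0.298, -0.296], [0.419, 0.641, -0.643], [-0.002, -0.708, -0.706]]
force: [0.5, 0.3, -1.4]
grip_width: 0.0092
[ 0.1055  0.3769  1.83   -0.6606  1.4417 -0.7688] [ 0.5142  0.317  -1.4318]
[-0.0011 -0.0216 -0.0113]
1 rows of [0.045, 0.664, 0.209, -0.013, 0.019, -0.017]
```

View pics/c5.png

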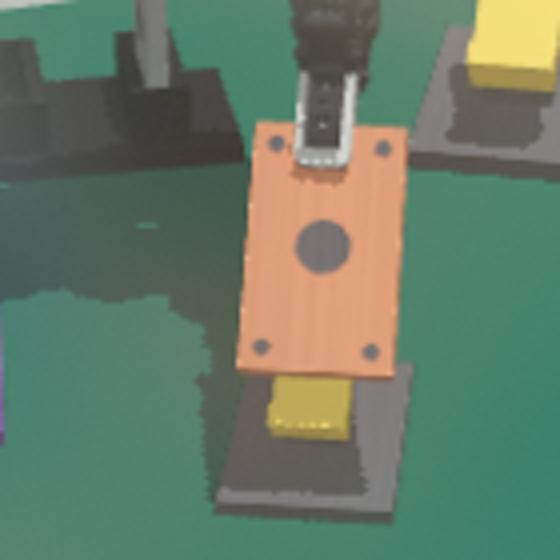

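View pics/c6.png

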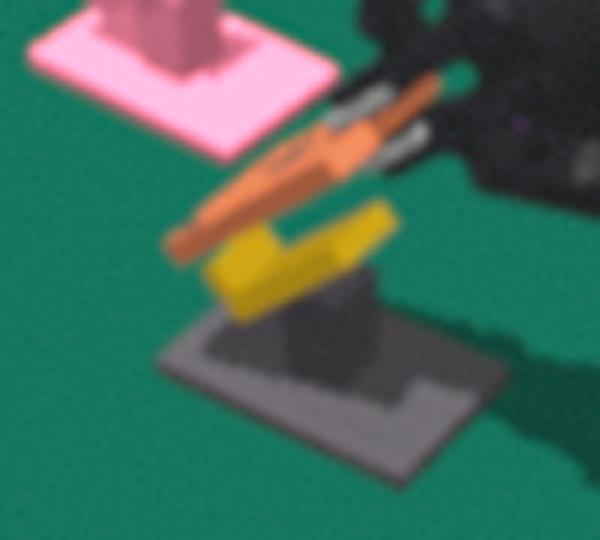

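```bash
python3 - <<'E'
from h import *
s=bot.sense()
c=s['tcp_pos']+s['eef_rot']@[0,-.005,.03]; print('expected face ctr',c)
print(tri([(260+290/6,180+153/6)],[(220+323/4,180+246/4)]))
# plate corners: lower left(side)/..., 
r,o=REST; n=r@np.array([-1,0,1])/2**.5;u=r@np.array([1,0,1])/2**.5;v=r@[0,1,0.];seat=o+[0,0,.075]
def show(name,P,x0,y0,k): print((proj(name,P)-[x0,y0])*k)
# slope surface: plane under plate: lower edge on lip and 62mm up, +-15
base=seat-n*.005
Q=[base-u*.05+v*.015,base-u*.05-v*.015,base+u*.012-v*.015,base+u*.012+v*.015, base-u*.05-v*.015+n*.014,base-u*.05+v*.015+n*.014]
show('side',Q,220,180,4); show('scene',Q,260,180,6)
E
```

```text
expected face ctr [ 0.5143 -0.018   0.1028]
[[ 0.5145 -0.0201  0.101   0.0011]]
[[271.4331 411.0968]
 [347.4379 414.9855]
 [357.5094 262.7802]
 [282.7744 259.2036]
 [345.3828 407.6908]
 [268.2986 403.7589]]
[[279.9498 249.3576]
 [231.2431 294.259 ]
 [327.8591 244.7449]
 [377.151  198.5451]
 [207.8154 263.5304]
 [257.0717 219.081 ]]
```

```bash
python3 -m crank '[[0.02,0.33,0.12,0,0,0],[0.02,0.33,0.1,0,0,0],[0,0,0,0,0,0],[0,0,0,0,0,0]]'
python3 -m crank '[[0,0.05,0,0,0,0],[0,0,0,0,0,0]]'
python3 -m crank '[[0,0.05,0,0,0,0],[0,0,0,0,0,0]]'
python3 -m crank '[[0,0.05,0,0,0,0],[0,0,0,0,0,0]]'
python3 - <<'E'
from h import *
s=bot.sense();print(s['joints'],s['force'])
r,o=REST
seat=o+[0,0,.075]
x=r@[0,1,0]; z=-r@np.array([1,0,1])/2**.5; y=np.cross(z,x); R=np.c_[x,y,z]; tcp=seat-z*.03
print(R.T@(s['tcp_pos']-tcp))
E
```

```text
clock: 7.85
tcp_pos: [0.5258, 0.012, 0.1028]
eef_rot: [[-0.908, 0.296, -0.296], [0.419, 0.641, -0.643], [-0.001, -0.708, -0.706]]
force: [0.6, 0.4, -1.1]
grip_width: 0.0088
clock: 8.05
tcp_pos: [0.5265, 0.0127, 0.1024]
eef_rot: [[-0.908, 0.297, -0.295], [0.419, 0.641, -0.643], [-0.002, -0.708, -0.706]]
force: [0.8, 0.3, -2.8]
grip_width: 0.0086
clock: 8.25
tcp_pos: [0.5268, 0.0135, 0.1015]
eef_rot: [[-0.908, 0.297, -0.295], [0.419, 0.641, -0.643], [-0.002, -0.708, -0.706]]
force: [0.0, 0.5, -1.1]
grip_width: 0.0088
clock: 8.45
tcp_pos: [0.5271, 0.0143, 0.1005]
eef_rot: [[-0.908, 0.297, -0.296], [0.419, 0.641, -0.643], [-0.002, -0.708, -0.706]]
force: [0.3, -0.3, -2.1]
grip_width: 0.0087
[ 0.1209  0.4164  1.818  -0.6548  1.4274 -0.7424] [ 0.3177 -0.2888 -2.0532]
[-0.0001 -0.0008 -0.0053]
```

```bash
python3 -m crank '[[0,0.03,0,0,0,0],[0,0,0,0,0,0]]'|grep force
python3 -m crank '[[0,0.03,0,0,0,0],[0,0,0,0,0,0]]'|grep force
python3 -m crank '[[0,0.03,0,0,0,0],[0,0,0,0,0,0]]' |grep force
python3 -m crank '[[0,0.03,0,0,0,0],[0,0,0,0,0,0]]' |grep force
python3 - <<'E'
from h import *
cv2.imwrite(f'pics/scene4.png',get_image('scene')[:,:,::-1])
crop('pics/scene4.png',260,180,360,270,6,'pics/c6.png')
E
```

```text
force: [0.0, -0.3, -2.1]
force: [-1.3, -1.8, -0.2]
force: [-2.1, -3.3, 2.2]
force: [-4.1, -5.4, 4.1]
```

View pics/c6.png

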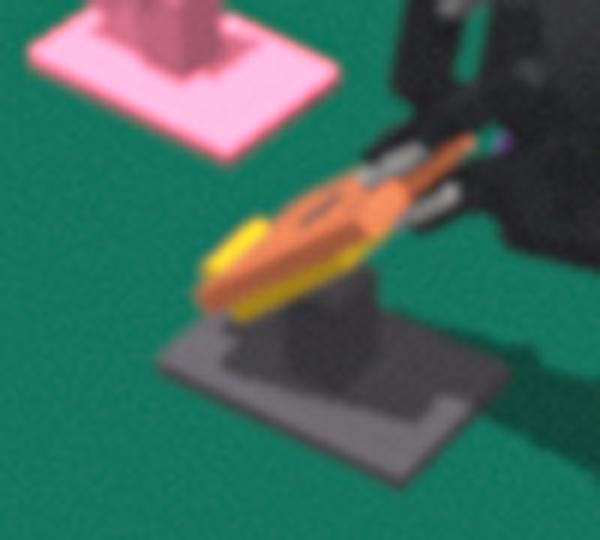

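```bash
python3 -m crank '[[0,-0.05,0,0,0,0],[0,0,0,0,0,0]]'
python3 -m crank '[[0,0,0,0,0,0],[0,0,0,0,0,0],[0,0,0,0,0,0],[0,0,0,0,0,0],[0,0,0,0,0,0]]' 0.45
python3 -m crank '[[0,0,-0.6,0,0,0],[0,0,-1,0,0,0],[0,0,-1,0,0,0],[0,0,-1,0,0,0]]' 
python3 - <<'E'
from h import *
s=bot.sense();print(s['joints'],s['force'])
for n in ('side','scene','wrist'): cv2.imwrite(f'pics/{n}5.png',get_image(n)[:,:,::-1])
crop('pics/side5.png',220,180,360,320,4,'pics/c5.png')
crop('pics/scene5.png',260,180,360,270,6,'pics/c6.png')
E
```

```text
clock: 9.5
tcp_pos: [0.5275, 0.015, 0.0997]
eef_rot: [[-0.908, 0.297, -0.296], [0.42, 0.64, -0.644], [-0.002, -0.708, -0.706]]
force: [-2.6, -2.9, 2.9]
grip_width: 0.0089
clock: 10.0
tcp_pos: [0.5278, 0.0156, 0.0992]
eef_rot: [[-0.908, 0.297, -0.295], [0.419, 0.641, -0.643], [-0.002, -0.707, -0.707]]
force: [0.6, -0.1, 0.3]
grip_width: 0.0384
clock: 10.4
tcp_pos: [0.5549, 0.0745, 0.1645]
eef_rot: [[-0.908, 0.298, -0.295], [0.419, 0.641, -0.643], [-0.002, -0.707, -0.707]]
force: [0.3, 0.4, 0.1]
grip_width: 0.0386
[ 0.2066  0.4142  1.6822 -0.6049  1.5795 -0.7659] [0.2511 0.372  0.1069]
```

View pics/c5.png

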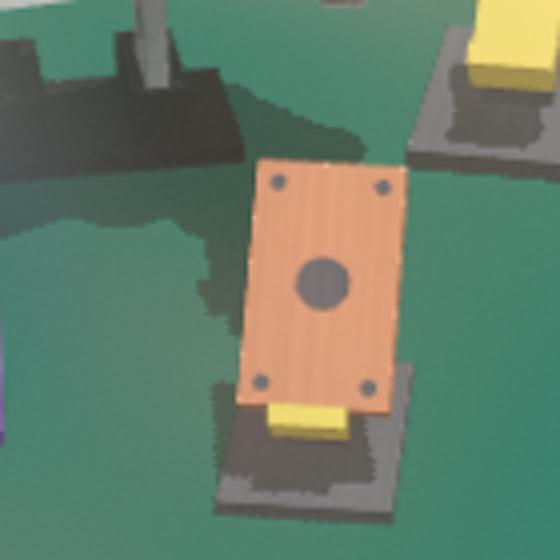

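View pics/c6.png

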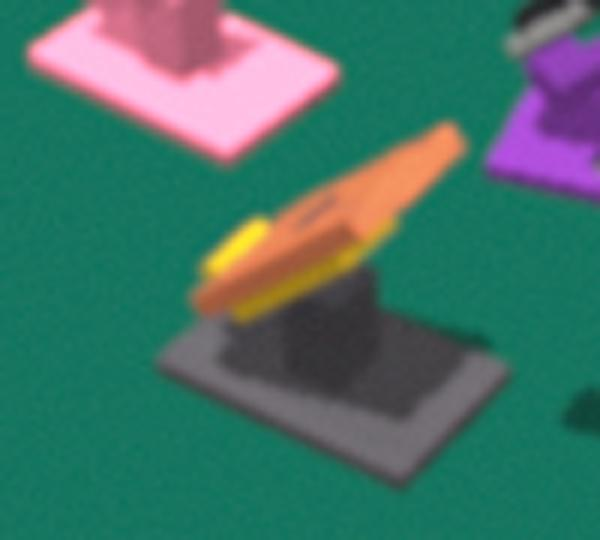

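```bash
python3 - <<'E'
from h import *
s=bot.sense()
r,o=REST; n=r@np.array([-1,0,1])/2**.5;u=r@np.array([1,0,1])/2**.5;v=r@[0,1,0.];seat=o+[0,0,.075]
print(tri([(260+323/6,180+210/6)],[(220+322/4,180+283/4)]), seat+n*.005)
C=np.array([seat+n*.005+a*u*.05+b*v*.03 for a,b in ((1,1),(1,-1),(-1,-1),(-1,1))])
print((proj('side',C)-[220,180])*4); print((proj('scene',C)-[260,180])*6)
D=down(-24.8); mid=seat+[-.03,-.03,.2]
plan(D,mid,s=s)
T=np.c_[u,-v,-n]; plan(T,seat+n*.09,R0=D,p0=mid)
E
```

```text
[[ 0.5173 -0.0091  0.0785  0.0027]] [ 0.5153 -0.011   0.0785]
[[250.2852 159.4503]
 [399.6952 166.2823]
 [384.4582 411.7608]
 [230.9126 403.9219]]
[[448.5839 118.604 ]
 [348.4951 211.883 ]
 [189.2785 295.2446]
 [287.5013 206.0637]]
19 rows of [-0.23, -0.32, -0.094, -0.4, 0.406, 0.975]
10 rows of [-0.285, 0.059, 0.491, -0.0, 0.982, -0.0]
```

```bash
python3 -m crank '[[-0.23,-0.32,-0.094,-0.4,0.406,0.975],[-0.23,-0.32,-0.094,-0.4,0.406,0.975],[-0.23,-0.32,-0.094,-0.4,0.406,0.975],[-0.23,-0.32,-0.094,-0.4,0.406,0.975],[-0.23,-0.32,-0.094,-0.4,0.406,0.975],[-0.23,-0.32,-0.094,-0.4,0.406,0.975],[-0.23,-0.32,-0.094,-0.4,0.406,0.975],[-0.23,-0.32,-0.094,-0.4,0.406,0.975],[-0.23,-0.32,-0.094,-0.4,0.406,0.975],[-0.23,-0.32,-0.094,-0.4,0.406,0.975]]' 1
python3 -m crank '[[-0.23,-0.32,-0.094,-0.4,0.406,0.975],[-0.23,-0.32,-0.094,-0.4,0.406,0.975],[-0.23,-0.32,-0.094,-0.4,0.406,0.975],[-0.23,-0.32,-0.094,-0.4,0.406,0.975],[-0.23,-0.32,-0.094,-0.4,0.406,0.975],[-0.23,-0.32,-0.094,-0.4,0.406,0.975],[-0.23,-0.32,-0.094,-0.4,0.406,0.975],[-0.23,-0.32,-0.094,-0.4,0.406,0.975],[-0.23,-0.32,-0.094,-0.4,0.406,0.975],[0,0,0,0,0,0]]'
cat >> h.py <<'E'
def restgeo(seat=(.5185,-.007,.075)):
    r,o=REST; n=r@np.array([-1,0,1])/2**.5;u=r@np.array([1,0,1])/2**.5;v=r@np.array([0,1,0.]); return n,u,v,np.array(seat)
E
python3 - <<'E'
from h import *
s=bot.sense();print(s['joints'],s['force'])
n,u,v,seat=restgeo()
T=np.c_[u,-v,-n]; plan(T,seat+n*.09,s=s)
E
```

```text
clock: 11.55
tcp_pos: [0.551, 0.0039, 0.2321]
eef_rot: [[-0.296, 0.906, -0.301], [0.941, 0.223, -0.255], [-0.164, -0.359, -0.919]]
force: [0.2, -0.4, -0.1]
grip_width: 0.0859
clock: 12.55
tcp_pos: [0.4839, -0.0393, 0.2728]
eef_rot: [[0.423, 0.906, -0.005], [0.906, -0.423, -0.001], [-0.003, -0.005, -1.0]]
force: [-0.0, -0.5, 0.1]
grip_width: 0.0854
[-0.2891 -0.171   1.9794 -0.0024  1.3381  0.148 ] [-0.0447 -0.5253  0.0819]
10 rows of [-0.266, 0.073, 0.489, -0.004, 0.986, -0.007]
```

```bash
python3 -m crank '[[-0.266,0.073,0.489,0,0.986,0],[-0.266,0.073,0.489,0,0.986,0],[-0.266,0.073,0.489,0,0.986,0],[-0.266,0.073,0.489,0,0.986,0],[-0.266,0.073,0.489,0,0.986,0],[-0.266,0.073,0.489,0,0.986,0],[-0.266,0.073,0.489,0,0.986,0],[-0.266,0.073,0.489,0,0.986,0],[-0.266,0.073,0.489,0,0.986,0],[-0.266,0.073,0.489,0,0.986,0],[0,0,0,0,0,0],[0,0,0,0,0,0]]'
python3 - <<'E'
from h import *
s=bot.sense();print(s['joints'],s['force'])
cv2.imwrite(f'pics/wrist6.png',get_image('wrist')[:,:,::-1])
n,u,v,seat=restgeo()
C=np.array([seat+n*.005+a*u*.05+b*v*.03 for a,b in ((1,1),(1,-1),(-1,-1),(-1,1),(0,0))])
print(proj('wrist',C,s))
T=np.c_[u,-v,-n]; plan(T,seat+n*.09,s=s)
E
```

```text
clock: 13.75
tcp_pos: [0.4931, -0.0639, 0.1386]
eef_rot: [[0.301, 0.907, 0.294], [0.64, -0.421, 0.643], [0.707, -0.006, -0.707]]
force: [0.6, 0.5, 0.3]
grip_width: 0.0853
[-0.7041  0.0587  2.1731  0.7882  1.285  -0.6488] [0.6092 0.492  0.2866]
[[258.6687 159.1436]
 [373.2917 158.4856]
 [367.4678 326.5614]
 [267.1934 326.8896]
 [316.6583 248.3767]]
1 rows of [-0.035, -0.033, -0.04, -0.042, 0.0, -0.064]
```

View pics/wrist6.png

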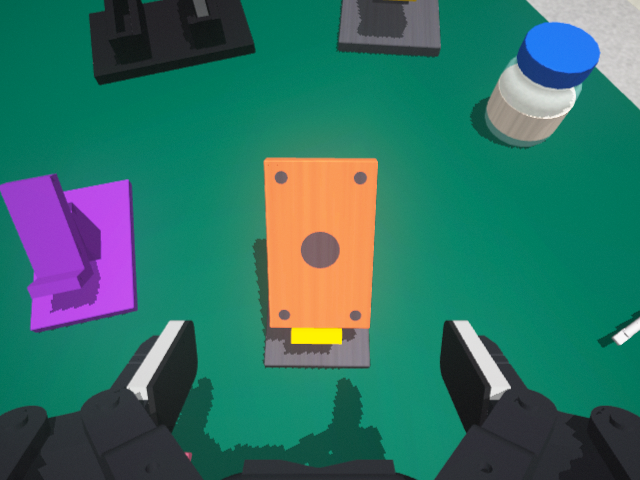

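```bash
python3 -m crank '[[-0.03,0.025,0.8,-0.04,0,-0.06],[-0.03,0.025,0.95,0,0,0],[0,0,0.95,0,0,0],[0,0,0.9,0,0,0],[0,0,0.2,0,0,0],[0,0,0,0,0,0],[0,0,0,0,0,0]]'
python3 - <<'E'
from h import *
s=bot.sense();print(s['joints'],s['force'])
for n in ('side','wrist','scene'): cv2.imwrite(f'pics/{n}7.png',get_image(n)[:,:,::-1])
n,u,v,seat=restgeo()
T=np.c_[u,-v,-n]; print(T.T@(s['tcp_pos']-seat))
E
```

```text
clock: 14.5
tcp_pos: [0.5232, -0.0051, 0.0725]
eef_rot: [[0.293, 0.908, 0.3], [0.643, -0.419, 0.641], [0.707, 0.005, -0.707]]
force: [-0.5, -0.0, -0.9]
grip_width: 0.0854
[-0.5648  0.1921  2.1823  0.9011  1.1079 -0.6994] [-0.4683 -0.0433 -0.875 ]
[0.0008 0.0035 0.0044]
```

View pics/wrist7.png

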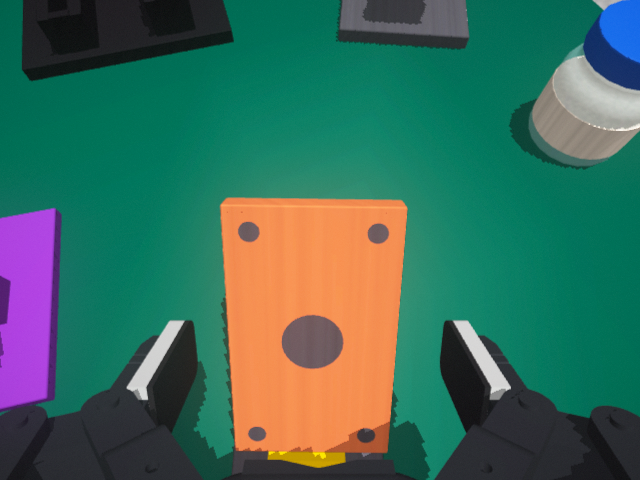

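```bash
python3 -m crank '[[-0.02,-0.095,0.13,0,0,0],[0,0,0,0,0,0],[0,0,0,0,0,0]]'
python3 -m crank '[[0,0,0,0,0,0],[0,0,0,0,0,0],[0,0,0,0,0,0],[0,0,0,0,0,0],[0,0,0,0,0,0]]' 0 40
python3 - <<'E'
from h import *
s=bot.sense();print(s['joints'],s['force'])
for n in ('side','wrist','scene'): cv2.imwrite(f'pics/{n}8.png',get_image(n)[:,:,::-1])
crop('pics/side8.png',200,120,380,320,3,'pics/c5.png')
crop('pics/scene8.png',240,160,360,270,5,'pics/c6.png')
n,u,v,seat=restgeo()
T=np.c_[u,-v,-n]; print(T.T@(s['tcp_pos']-seat))
E
```

```text
clock: 14.95
tcp_pos: [0.5209, -0.0017, 0.0684]
eef_rot: [[0.296, 0.908, 0.298], [0.642, -0.42, 0.642], [0.708, 0.002, -0.707]]
force: [1.1, 0.5, -0.3]
grip_width: 0.0855
clock: 15.45
tcp_pos: [0.5213, -0.0021, 0.0687]
eef_rot: [[0.295, 0.908, 0.299], [0.642, -0.42, 0.641], [0.707, 0.003, -0.707]]
force: [-2.2, -2.9, 3.5]
grip_width: 0.059
[-0.5616  0.1951  2.1886  0.9058  1.1015 -0.704 ] [-2.1834 -2.9431  3.5107]
[-0.0004  0.0004  0.0084]
```

View pics/wrist8.png

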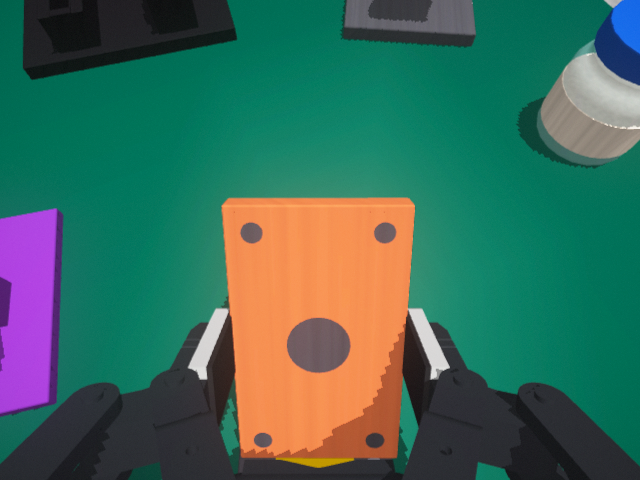

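View pics/c5.png

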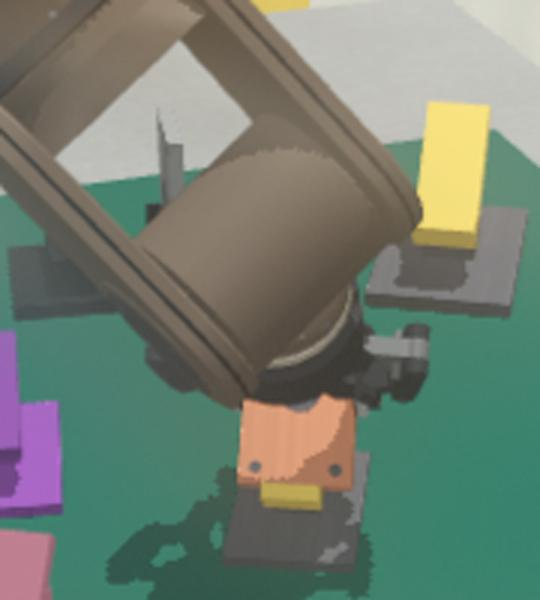

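View pics/c6.png

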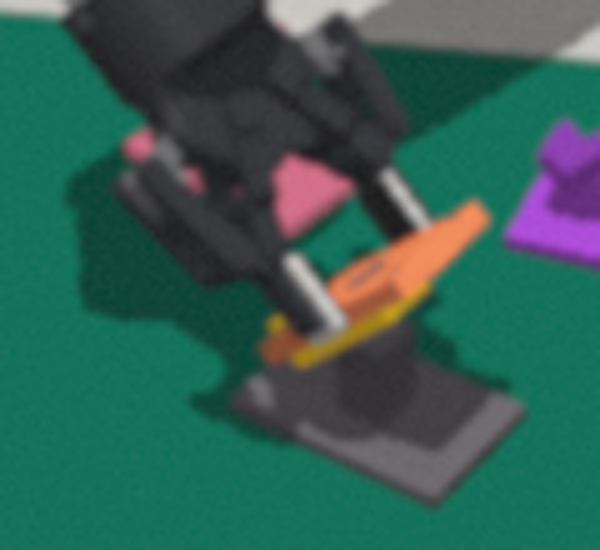

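```bash
python3 -m crank '[[0,0,-0.3,0,0,0],[0,0,-0.6,0,0,0],[0,0,-0.9,0,0,0],[0,0,-1,0,0,0],[0,0,-1,0,0,0],[0,0,0,0,0,0]]'
python3 - <<'E'
from h import *
s=bot.sense();print(s['joints'],s['force'])
for n in ('wrist',): cv2.imwrite(f'pics/{n}9.png',get_image(n)[:,:,::-1])
r,o=NEST
pl=o+r@[-.007,-.009,0]
D=down(-91.2)
plan(D,[pl[0],pl[1],.1],s=s)
E
```

```text
clock: 16.2
tcp_pos: [0.4937, -0.0658, 0.1381]
eef_rot: [[0.294, 0.906, 0.303], [0.644, -0.422, 0.637], [0.706, 0.008, -0.708]]
force: [0.8, -0.4, -1.8]
grip_width: 0.0589
[-0.7072  0.0557  2.1764  0.7924  1.2764 -0.6607] [ 0.7859 -0.3636 -1.8389]
14 rows of [-0.392, 0.63, -0.104, -0.398, -0.622, 0.979]
```

View pics/wrist9.png

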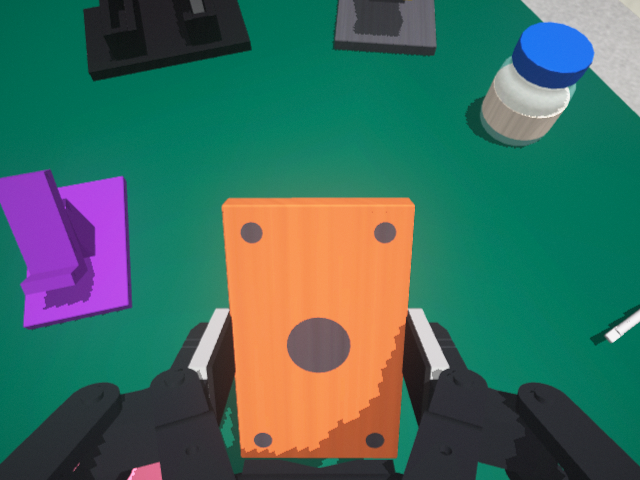

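```bash
python3 - <<'E'
from h import *
print(onz('side',[(205,300),(215,325)],.09), onz('side',[(180,347),(220,370),(241,322)],.008))
r,o=NEST
pl=o+r@[-.007,-.009,0]
D=down(-91.2)
plan(D,[pl[0],pl[1],.13])
E
```

```text
[[ 0.3462 -0.1109  0.09  ]
 [ 0.3469 -0.1696  0.09  ]] [[ 0.3075 -0.0953  0.008 ]
 [ 0.3498 -0.1617  0.008 ]
 [ 0.4032 -0.0677  0.008 ]]
14 rows of [-0.354, 0.62, -0.189, -0.4, -0.622, 0.979]
```

```bash
python3 -m crank '[[-0.354,0.62,-0.189,-0.4,-0.622,0.979],[-0.354,0.62,-0.189,-0.4,-0.622,0.979],[-0.354,0.62,-0.189,-0.4,-0.622,0.979],[-0.354,0.62,-0.189,-0.4,-0.622,0.979],[-0.354,0.62,-0.189,-0.4,-0.622,0.979],[-0.354,0.62,-0.189,-0.4,-0.622,0.979],[-0.354,0.62,-0.189,-0.4,-0.622,0.979]]'
python3 -m crank '[[-0.354,0.62,-0.189,-0.4,-0.622,0.979],[-0.354,0.62,-0.189,-0.4,-0.622,0.979],[-0.354,0.62,-0.189,-0.4,-0.622,0.979],[-0.354,0.62,-0.189,-0.4,-0.622,0.979],[-0.354,0.62,-0.189,-0.4,-0.622,0.979],[-0.354,0.62,-0.189,-0.4,-0.622,0.979],[-0.354,0.62,-0.189,-0.4,-0.622,0.979],[0,0,0,0,0,0],[0,0,0,0,0,0]]'
python3 - <<'E'
from h import *
s=bot.sense();print(s['joints'],s['force'])
for n in ('wrist','side'): cv2.imwrite(f'pics/{n}10.png',get_image(n)[:,:,::-1])
r,o=NEST
pl=o+r@[-.007,-.009,0]
D=down(-91.2)
plan(D,[pl[0],pl[1],.13])
E
```

```text
clock: 16.95
tcp_pos: [0.5321, -0.1817, 0.1172]
eef_rot: [[0.81, 0.525, 0.262], [0.45, -0.842, 0.296], [0.376, -0.122, -0.918]]
force: [-0.3, -0.3, -2.1]
grip_width: 0.0588
clock: 17.85
tcp_pos: [0.5022, -0.3044, 0.1268]
eef_rot: [[1.0, -0.017, -0.003], [-0.017, -1.0, 0.006], [-0.004, -0.006, -1.0]]
force: [-0.1, 1.0, -1.9]
grip_width: 0.0586
[-0.7185  0.2061  1.8755  0.0025  1.0665  0.8684] [-0.1484  1.0361 -1.8732]
1 rows of [0.012, 0.131, -0.122, -0.066, 0.047, 0.041]
```

View pics/wrist10.png

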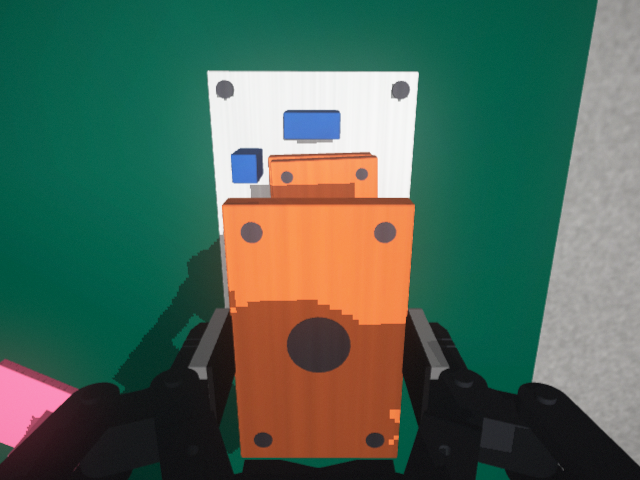

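View pics/side10.png

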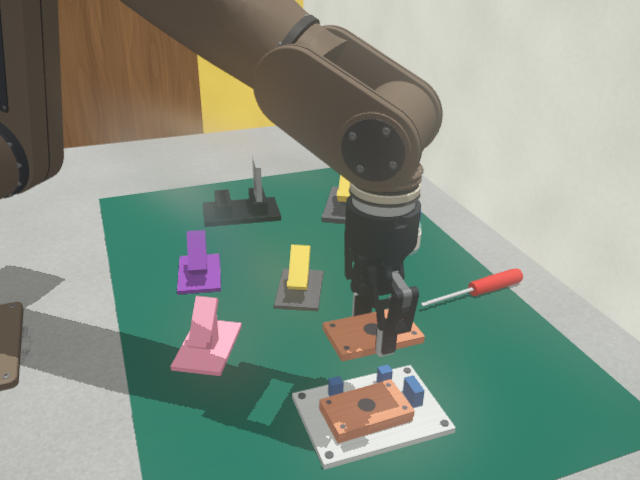

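```bash
python3 - <<'E'
from h import *
s=bot.sense()
r,o=NEST
P=onz('wrist',[(208,71),(418,71)],.01,s); print(P,(P-o)@r)
# end stop top inner edge (row ~112..139?) side stop top
P=onz('wrist',[(284,112),(339,112),(284,138),(340,138)],.036,s); print((P-o)@r)
P=onz('wrist',[(269,157),(377,155),(375,160),(270,163)],.03,s); print((P-o)@r)
E
```

```text
[[ 0.5964 -0.2427  0.01  ]
 [ 0.5942 -0.3609  0.01  ]] [[ 0.0857  0.0579  0.01  ]
 [ 0.086  -0.0603  0.01  ]]
[[ 0.0649  0.0134  0.036 ]
 [ 0.0651 -0.0153  0.036 ]
 [ 0.0516  0.0137  0.036 ]
 [ 0.0518 -0.0161  0.036 ]]
[[ 0.0406  0.0227  0.03  ]
 [ 0.042  -0.0369  0.03  ]
 [ 0.0392 -0.036   0.03  ]
 [ 0.0373  0.0223  0.03  ]]
```

```bash
python3 -m crank '[[0,0.13,0.3,-0.06,0.045,0.04],[0,0,0.8,0,0,0],[0,0,0.9,0,0,0],[0,0,0.8,0,0,0],[0,0,0.5,0,0,0],[0,0,0,0,0,0],[0,0,0,0,0,0]]'
python3 - <<'E'
from h import *
s=bot.sense();print(s['joints'],s['force'])
for n in ('wrist','side'): cv2.imwrite(f'pics/{n}11.png',get_image(n)[:,:,::-1])
crop('pics/side11.png',270,300,470,460,4,'pics/c5.png')
r,o=NEST
pl=o+r@[-.007,-.009,0]
plan(down(-91.2),[pl[0],pl[1],.027])
E
```

```text
clock: 18.65
tcp_pos: [0.5026, -0.3091, 0.0458]
eef_rot: [[1.0, -0.022, 0.001], [-0.022, -1.0, -0.002], [0.001, 0.002, -1.0]]
force: [0.3, -0.0, -2.2]
grip_width: 0.0589
[-0.7229  0.3211  1.9058 -0.0011  0.9126  0.8708] [ 0.312  -0.0016 -2.2017]
1 rows of [-0.043, -0.085, 0.799, 0.044, -0.035, -0.016]
```

View pics/c5.png

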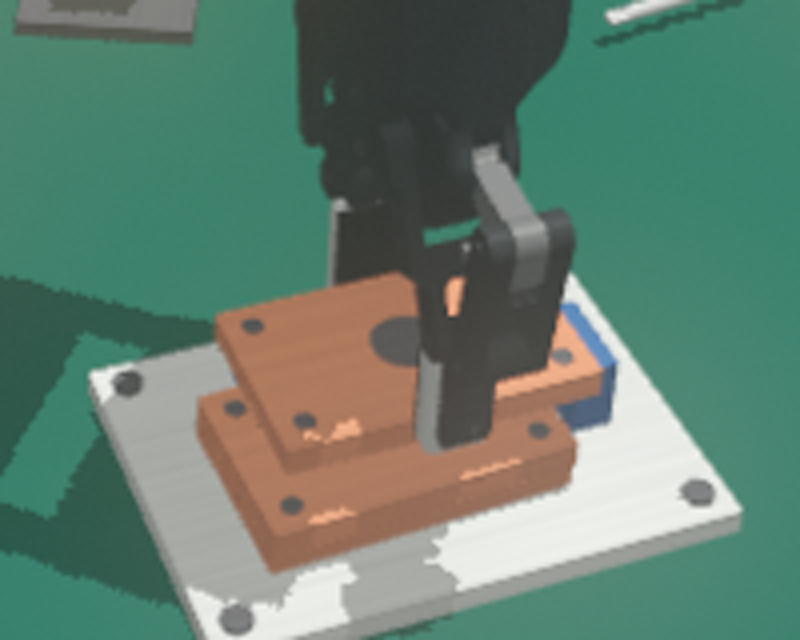

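View pics/wrist11.png

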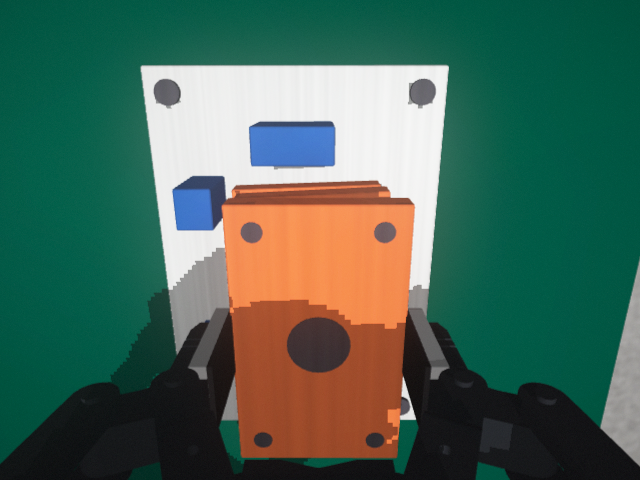

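```bash
python3 - <<'E'
from h import *
crop('pics/wrist11.png',180,290,460,470,2.8,'pics/c7.png')
c=calibration('wrist');M=np.linalg.inv(c['mount'])
def pt(p):
    q=M@np.r_[np.array(p)/1000,1]; return np.round([q[0]/q[2]*c['fx']+c['cx'],q[1]/q[2]*c['fy']+c['cy']],1)
for t in (0,-3,-5,-8,-38): print(t,pt((11,-29.5,t)),pt((11,29.5,t)),pt((11,-34,t)))
for t in (-8,-3,-13): print('plate',t,pt((50,-30,t)),pt((50,30,t)),pt((0,0,t)),pt((-50,-30,t)))
E
```

```text
0 [239.2 298.6] [399.5 298.7] [226.9 298.6]
-3 [237.7 302.4] [400.9 302.5] [225.3 302.4]
-5 [236.7 305.1] [401.9 305.1] [224.1 305.1]
-8 [235.2 309.1] [403.5 309.2] [222.3 309.1]
-38 [215.7 360.2] [423.2 360.4] [199.9 360.2]
plate -8 [226.  200.9] [412.8 201. ] [319.3 336.5] [243.6 446.2]
plate -3 [229.1 197.2] [409.7 197.3] [319.3 329.1] [245.6 436.6]
plate -13 [222.7 204.9] [416.2 204.9] [319.3 344.3] [241.4 456.4]
```

View pics/c7.png

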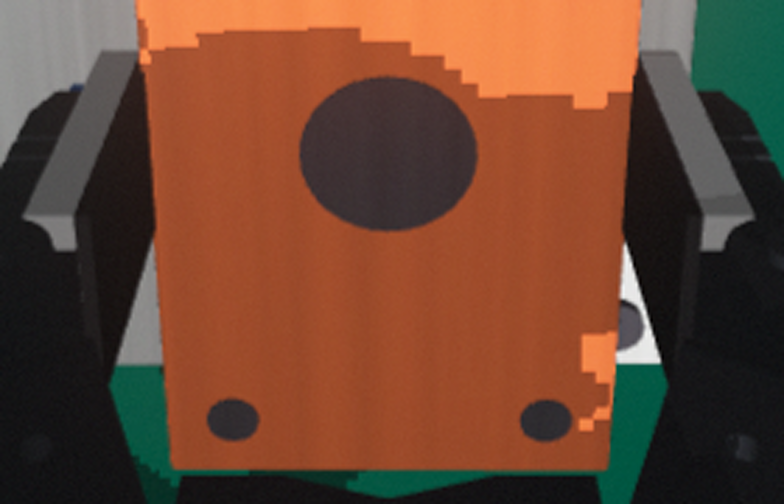

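```bash
python3 - <<'E'
from h import *
s=bot.sense()
def w(p): return s['tcp_pos']+s['eef_rot']@(np.array(p)/1000)
for t in (0,-3,-5,-8): print(t,((proj('side',[w((-11,29.5,t)),w((11,29.5,t)),w((-11,36,t)),w((11,40,t))])-[270,300])*4).round(0).tolist())
for t in (-13,-3): print('plate',t,((proj('side',[w((-50,30,t)),w((50,30,t)),w((-50,-30,t))])-[270,300])*4).round(0).tolist())
crop('pics/side11.png',340,370,440,440,8,'pics/c8.png')
E
```

```text
0 [[413.0, 454.0], [482.0, 436.0], [422.0, 470.0], [498.0, 461.0]]
-3 [[414.0, 446.0], [483.0, 428.0], [423.0, 462.0], [499.0, 454.0]]
-5 [[414.0, 441.0], [483.0, 423.0], [423.0, 457.0], [499.0, 448.0]]
-8 [[415.0, 434.0], [484.0, 416.0], [424.0, 449.0], [500.0, 441.0]]
plate -13 [[289.0, 454.0], [607.0, 373.0], [216.0, 316.0]]
plate -3 [[288.0, 480.0], [603.0, 398.0], [216.0, 341.0]]
```

View pics/c8.png

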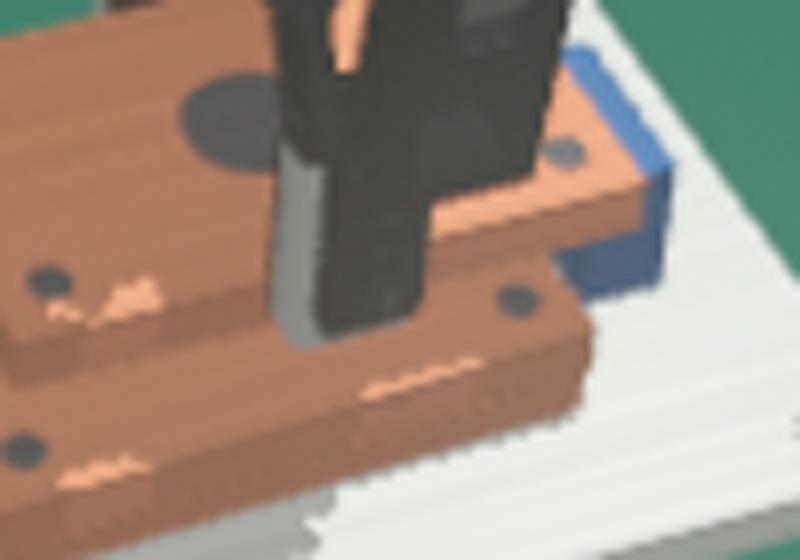

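```bash
python3 -m crank '[[-0.04,-0.08,0.25,0.04,-0.03,-0.01],[0,0,0.28,0,0,0],[0,0,0,0,0,0],[0,0,0,0,0,0]]'
python3 -m crank '[[0,0,0.05,0,0,0],[0,0,0,0,0,0]]'|egrep 'force|tcp'
python3 -m crank '[[0,0,0.05,0,0,0],[0,0,0,0,0,0]]'|egrep 'force|tcp'
python3 -m crank '[[0,0,0.05,0,0,0],[0,0,0,0,0,0]]'|egrep 'force|tcp'
```

```text
clock: 19.15
tcp_pos: [0.5012, -0.3068, 0.032]
eef_rot: [[1.0, -0.022, -0.002], [-0.021, -1.0, 0.002], [-0.002, -0.002, -1.0]]
force: [-0.2, -0.9, -2.2]
grip_width: 0.0585
tcp_pos: [0.5015, -0.3071, 0.0312]
force: [0.8, 0.5, -2.1]
tcp_pos: [0.5014, -0.307, 0.0298]
force: [-0.2, 0.1, -1.3]
tcp_pos: [0.5014, -0.3069, 0.0284]
force: [-0.4, -0.7, -1.5]
```

```bash
for i in 1 2 3; do python3 -m crank '[[0,0,0.03,0,0,0],[0,0,0,0,0,0]]'|egrep 'force|tcp'; done
```

```text
tcp_pos: [0.5014, -0.307, 0.0278]
force: [-0.3, -0.5, -2.5]
tcp_pos: [0.5014, -0.307, 0.027]
force: [0.6, -0.3, -1.6]
tcp_pos: [0.5014, -0.307, 0.0263]
force: [-0.4, 1.0, -2.1]
```

```bash
for i in 1 ; do python3 -m crank '[[0,0,0.03,0,0,0],[0,0,0,0,0,0]]'|egrep 'force|tcp'; done
for i in 1 ; do python3 -m crank '[[0,0,0.03,0,0,0],[0,0,0,0,0,0]]'|egrep 'force|tcp'; done
python3 - <<'E'
from h import *
for n in ('wrist','side'): cv2.imwrite(f'pics/{n}12.png',get_image(n)[:,:,::-1])
crop('pics/side12.png',300,350,440,460,5.7,'pics/c8.png')
E
```

```text
tcp_pos: [0.5016, -0.3071, 0.0259]
force: [0.5, 0.7, -0.1]
tcp_pos: [0.5018, -0.3073, 0.0258]
force: [-1.7, 1.6, 4.5]
```

View pics/c8.png

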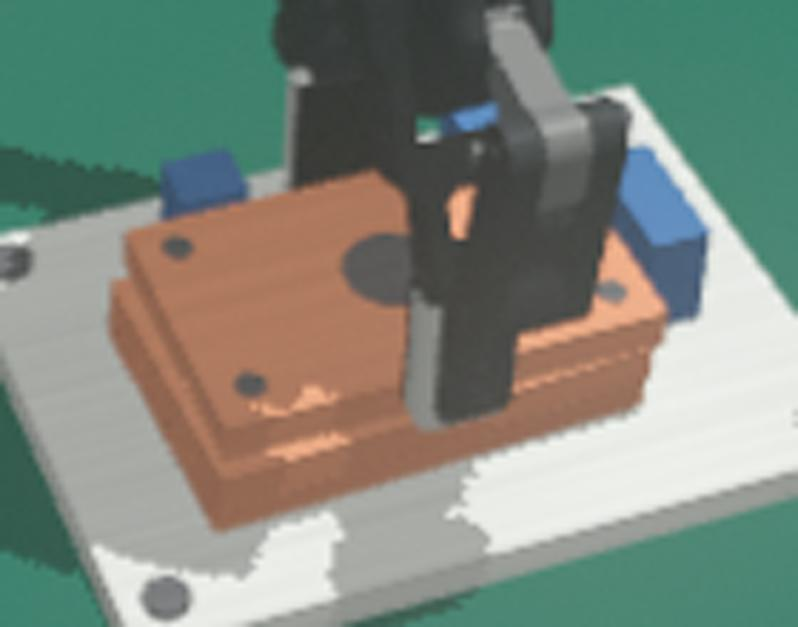

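```bash
python3 -m crank '[[0,0,-0.02,0,0,0],[0,0,0,0,0,0]]'|egrep 'force|tcp'
python3 -m crank '[[0,0,0,0,0,0],[0,0,0,0,0,0],[0,0,0,0,0,0],[0,0,0,0,0,0]]' 0.9
python3 -m crank '[[0,0,-0.3,0,0,0],[0,0,-0.8,0,0,0],[0,0,-1,0,0,0],[0,0,-1,0,0,0],[0,0,-1,0,0,0],[0,0,0,0,0,0]]' 
python3 - <<'E'
from h import *
s=bot.sense();print(s['joints'],s['force'],s['tcp_pos'])
for n in ('wrist','side','scene'): cv2.imwrite(f'pics/{n}13.png',get_image(n)[:,:,::-1])
crop('pics/side13.png',280,340,460,470,4.4,'pics/c8.png')
E
```

```text
tcp_pos: [0.5018, -0.3072, 0.0258]
force: [-0.4, 1.4, 4.6]
clock: 21.45
tcp_pos: [0.5013, -0.3069, 0.025]
eef_rot: [[1.0, -0.022, -0.002], [-0.022, -1.0, 0.002], [-0.002, -0.001, -1.0]]
force: [0.1, 0.3, -0.0]
grip_width: 0.0769
clock: 22.05
tcp_pos: [0.504, -0.3091, 0.133]
eef_rot: [[1.0, -0.021, 0.005], [-0.021, -1.0, -0.005], [0.006, 0.005, -1.0]]
force: [0.6, 0.6, -0.2]
grip_width: 0.0767
[-0.7217  0.1999  1.8701 -0.0001  1.0643  0.8706] [ 0.5866  0.6139 -0.2344] [ 0.504  -0.3091  0.133 ]
```

View pics/c8.png

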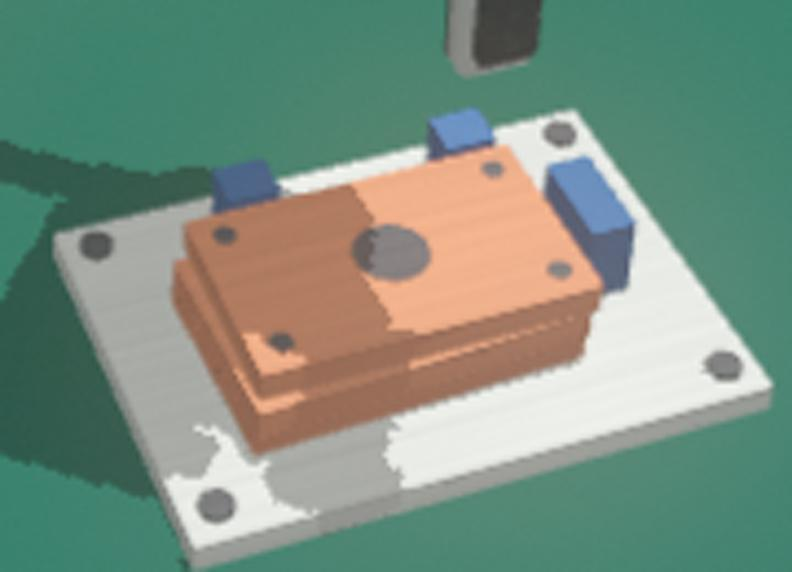

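View pics/wrist13.png

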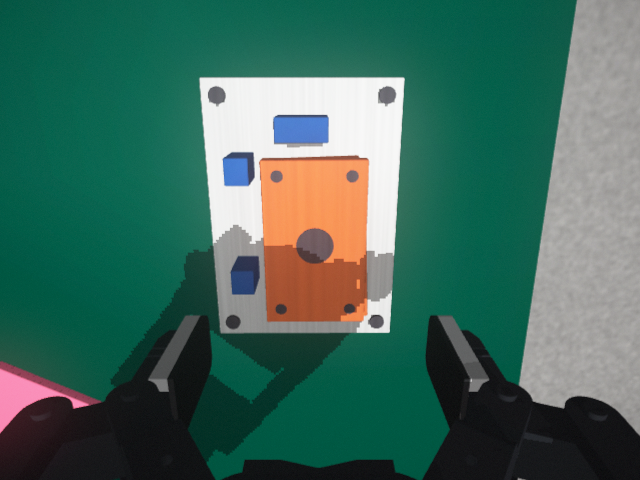

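```bash
python3 - <<'E'
from h import *
s=bot.sense()
r,o=NEST
P=onz('wrist',[(200,78),(404,77),(390,332),(221,333)],.01,s); print((P-o)@r,((P-o)@r).mean(0))
P=onz('wrist',[(261,159),(368,159),(366,321),(268,321)],.04,s); print((P-o)@r,((P-o)@r).mean(0))
p=o+r@[0,-.064,0]
plan(down(-1.2),[p[0],p[1],.09],s=s)
E
```

```text
[[ 0.0815  0.0596  0.01  ]
 [ 0.082  -0.0559  0.01  ]
 [-0.0832 -0.0569  0.01  ]
 [-0.0842  0.06    0.01  ]] [-0.001   0.0017  0.01  ]
[[ 0.0405  0.0229  0.04  ]
 [ 0.0405 -0.0339  0.04  ]
 [-0.0572 -0.0363  0.04  ]
 [-0.0573  0.023   0.04  ]] [-0.0084 -0.0061  0.04  ]
20 rows of [-0.071, 0.104, 0.074, -0.002, 0.0, -0.982]
```

```bash
python3 -m crank '[[-0.071,0.104,0.074,0,0,-0.982],[-0.071,0.104,0.074,0,0,-0.982],[-0.071,0.104,0.074,0,0,-0.982],[-0.071,0.104,0.074,0,0,-0.982],[-0.071,0.104,0.074,0,0,-0.982],[-0.071,0.104,0.074,0,0,-0.982],[-0.071,0.104,0.074,0,0,-0.982],[-0.071,0.104,0.074,0,0,-0.982],[-0.071,0.104,0.074,0,0,-0.982],[-0.071,0.104,0.074,0,0,-0.982]]' 0.5
python3 -m crank '[[-0.071,0.104,0.074,0,0,-0.982],[-0.071,0.104,0.074,0,0,-0.982],[-0.071,0.104,0.074,0,0,-0.982],[-0.071,0.104,0.074,0,0,-0.982],[-0.071,0.104,0.074,0,0,-0.982],[-0.071,0.104,0.074,0,0,-0.982],[-0.071,0.104,0.074,0,0,-0.982],[-0.071,0.104,0.074,0,0,-0.982],[-0.071,0.104,0.074,0,0,-0.982],[-0.071,0.104,0.074,0,0,-0.982],[0,0,0,0,0,0],[0,0,0,0,0,0]]'
python3 - <<'E'
from h import *
s=bot.sense()
for n in ('wrist',): cv2.imwrite(f'pics/{n}14.png',get_image(n)[:,:,::-1])
print(s['joints'],s['force'],s['tcp_pos'])
r,o=NEST
print((s['tcp_pos']-o)@r)
p=o+r@[0,-.064,0]
plan(down(-1.2),[p[0],p[1],.0135],s=s)
E
```

```text
clock: 23.2
tcp_pos: [0.4924, -0.3359, 0.1069]
eef_rot: [[0.72, 0.694, -0.005], [0.694, -0.72, 0.004], [-0.0, -0.006, -1.0]]
force: [-0.5, 0.1, -0.4]
grip_width: 0.0428
clock: 24.4
tcp_pos: [0.5079, -0.3626, 0.0892]
eef_rot: [[0.023, 1.0, -0.004], [1.0, -0.023, 0.003], [0.003, -0.004, -1.0]]
force: [-0.6, -0.2, 0.0]
grip_width: 0.0424
[-0.7823  0.3282  1.8019 -0.0002  1.0166 -0.7594] [-0.5756 -0.1809  0.0171] [ 0.5079 -0.3626  0.0892]
[-0.0002 -0.0638  0.0892]
4 rows of [-0.003, 0.004, 0.757, -0.012, -0.01, -0.006]
```

View pics/wrist14.png

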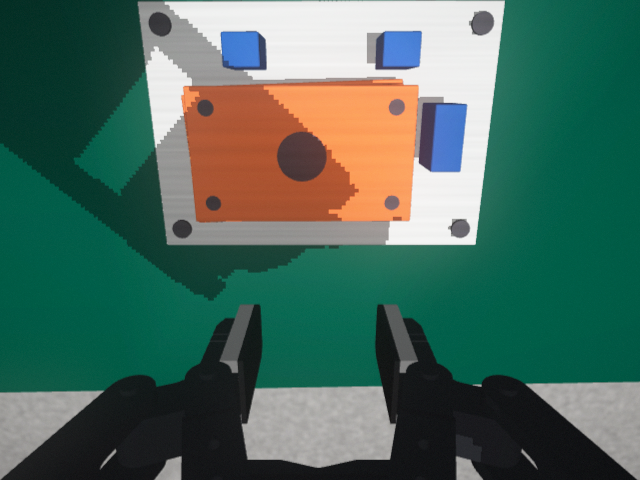

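```bash
python3 -m crank '[[0,0,0.8,-0.012,-0.01,0],[0,0,0.95,0,0,0],[0,0,0.8,0,0,0],[0,0,0.35,0,0,0],[0,0,0,0,0,0],[0,0,0,0,0,0]]'
python3 - <<'E'
from h import *
s=bot.sense()
cv2.imwrite('pics/side15.png',get_image('side')[:,:,::-1]);crop('pics/side15.png',280,340,460,470,4.4,'pics/c8.png')
r,o=NEST
print((s['tcp_pos']-o)@r)
E
```

```text
clock: 25.05
tcp_pos: [0.509, -0.3636, 0.019]
eef_rot: [[0.021, 1.0, 0.0], [1.0, -0.021, -0.0], [-0.0, 0.0, -1.0]]
force: [0.4, -0.2, -0.0]
grip_width: 0.0427
[ 0.0008 -0.0648  0.019 ]
```

View pics/c8.png

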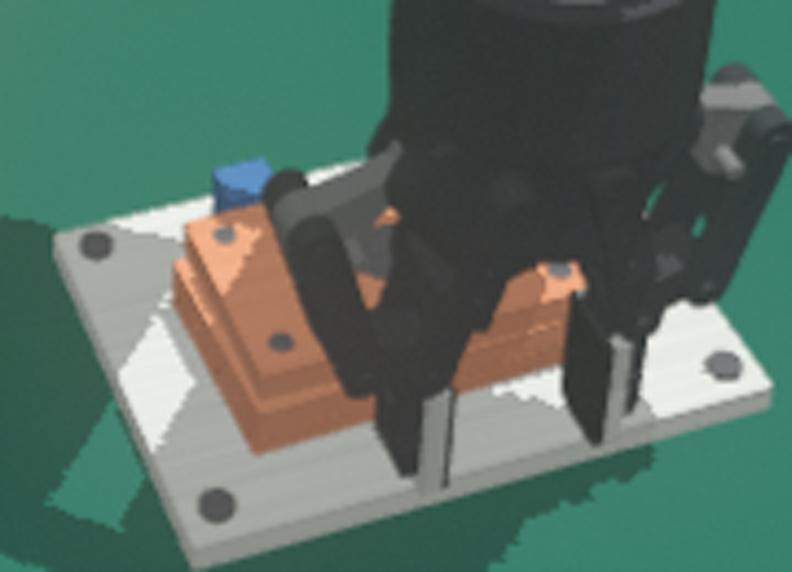

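```bash
python3 -m crank '[[0,0,0.18,0,0,0],[0,0,0,0,0,0]]'|egrep 'force|tcp'
python3 -m crank '[[0.4,0,0,0,0,0],[0,0,0,0,0,0]]'|egrep 'force|tcp'
python3 -m crank '[[0.12,0,0,0,0,0],[0.12,0,0,0,0,0]]'|egrep 'force|tcp'
python3 -m crank '[[0.12,0,0,0,0,0],[0.1,0,0,0,0,0]]'|egrep 'force|tcp'
python3 -m crank '[[0,0,0,0,0,0]]'
python3 - <<'E'
from h import *
s=bot.sense()
cv2.imwrite('pics/wrist16.png',get_image('wrist')[:,:,::-1])
r,o=NEST
print((s['tcp_pos']-o)@r)
E
```

```text
tcp_pos: [0.5088, -0.3634, 0.0142]
force: [-0.2, 0.4, 0.2]
tcp_pos: [0.5087, -0.3519, 0.0137]
force: [-0.7, -0.1, -0.4]
tcp_pos: [0.509, -0.3474, 0.014]
force: [-0.5, -1.3, 0.0]
tcp_pos: [0.5092, -0.3421, 0.014]
force: [0.5, -3.2, -0.3]
clock: 26.0
tcp_pos: [0.5092, -0.3417, 0.014]
eef_rot: [[0.021, 1.0, -0.0], [1.0, -0.021, 0.0], [0.0, -0.0, -1.0]]
force: [0.5, -1.4, 0.3]
grip_width: 0.0426
[ 0.0006 -0.0429  0.014 ]
```

View pics/wrist16.png

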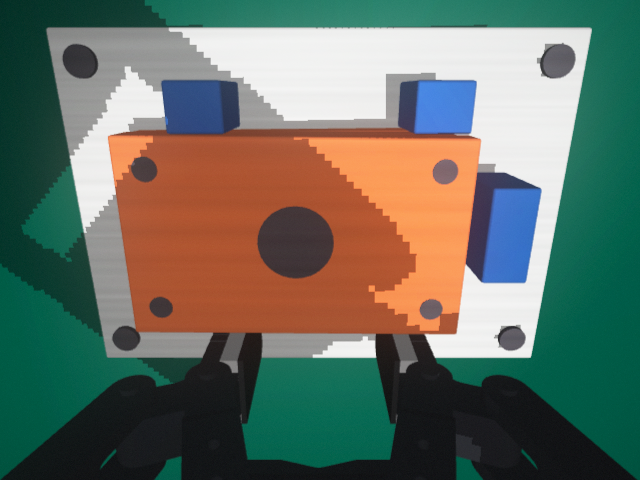

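```bash
for i in 1 2 3; do python3 -m crank '[[0.04,0,0,0,0,0],[0,0,0,0,0,0]]'|egrep 'force|tcp'; done
```

```text
tcp_pos: [0.5092, -0.3413, 0.014]
force: [-0.7, -2.2, -0.3]
tcp_pos: [0.5092, -0.3411, 0.014]
force: [-0.8, -5.0, -1.4]
tcp_pos: [0.5092, -0.3411, 0.0142]
force: [-0.4, -9.0, -2.7]
```

```bash
python3 -m crank '[[0.05,0,0,0,0,0],[0.03,0,0,0,0,0],[0,0,0,0,0,0]]'|egrep 'force|tcp'
python3 -m crank '[[-0.2,0,0,0,0,0],[-0.8,0,0,0,0,0],[0,0,-0.9,0,0,0],[0,0,-1,0,0,0],[0,0,-1,0,0,0],[0,0,0,0,0,0]]'
python3 - <<'E'
from h import *
s=bot.sense()
cv2.imwrite('pics/wrist17.png',get_image('wrist')[:,:,::-1])
r,o=NEST
print((s['tcp_pos']-o)@r)
p=o+r@[-.088,0,0]
plan(down(-91.2),[p[0],p[1],.08],s=s)
E
```

```text
tcp_pos: [0.5093, -0.3411, 0.0148]
force: [-2.7, -12.5, -1.1]
clock: 27.55
tcp_pos: [0.5108, -0.3642, 0.0906]
eef_rot: [[0.022, 1.0, 0.005], [1.0, -0.021, -0.004], [-0.004, 0.005, -1.0]]
force: [0.6, -1.4, 0.1]
grip_width: 0.0431
[ 0.0027 -0.0654  0.0906]
20 rows of [-0.03, -0.247, 0.02, 0.005, -0.001, 0.981]
```

View pics/wrist17.png

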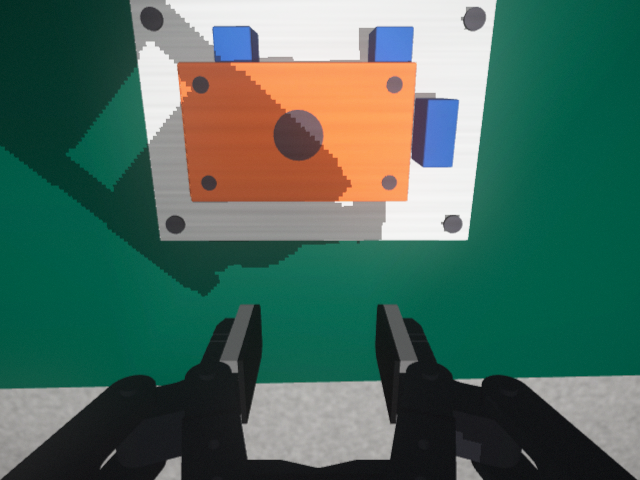

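```bash
python3 -m crank '[[-0.03,-0.247,0.02,0,0,0.981],[-0.03,-0.247,0.02,0,0,0.981],[-0.03,-0.247,0.02,0,0,0.981],[-0.03,-0.247,0.02,0,0,0.981],[-0.03,-0.247,0.02,0,0,0.981],[-0.03,-0.247,0.02,0,0,0.981],[-0.03,-0.247,0.02,0,0,0.981],[-0.03,-0.247,0.02,0,0,0.981],[-0.03,-0.247,0.02,0,0,0.981],[-0.03,-0.247,0.02,0,0,0.981]]' 0.25
python3 -m crank '[[-0.03,-0.247,0.02,0,0,0.981],[-0.03,-0.247,0.02,0,0,0.981],[-0.03,-0.247,0.02,0,0,0.981],[-0.03,-0.247,0.02,0,0,0.981],[-0.03,-0.247,0.02,0,0,0.981],[-0.03,-0.247,0.02,0,0,0.981],[-0.03,-0.247,0.02,0,0,0.981],[-0.03,-0.247,0.02,0,0,0.981],[-0.03,-0.247,0.02,0,0,0.981],[-0.03,-0.247,0.02,0,0,0.981],[0,0,0,0,0,0],[0,0,0,0,0,0]]'
python3 - <<'E'
from h import *
s=bot.sense()
print(s['joints'])
cv2.imwrite('pics/wrist18.png',get_image('wrist')[:,:,::-1])
r,o=NEST
print((s['tcp_pos']-o)@r)
p=o+r@[-.088,0,0]
plan(down(-91.2),[p[0],p[1],.0135],s=s)
E
```

```text
clock: 28.6
tcp_pos: [0.4488, -0.3456, 0.0791]
eef_rot: [[0.724, 0.69, -0.003], [0.69, -0.724, 0.004], [0.0, -0.005, -1.0]]
force: [0.4, -0.2, -0.0]
grip_width: 0.0211
clock: 29.8
tcp_pos: [0.4187, -0.2939, 0.0752]
eef_rot: [[1.0, -0.018, -0.002], [-0.018, -1.0, 0.002], [-0.002, -0.002, -1.0]]
force: [-0.9, 0.5, 0.3]
grip_width: 0.0212
[-0.8106  0.1202  2.0843 -0.      0.9401  0.7784]
[-0.0909  0.003   0.0752]
3 rows of [0.039, 0.041, 0.823, -0.009, 0.009, 0.011]
```

View pics/wrist18.png

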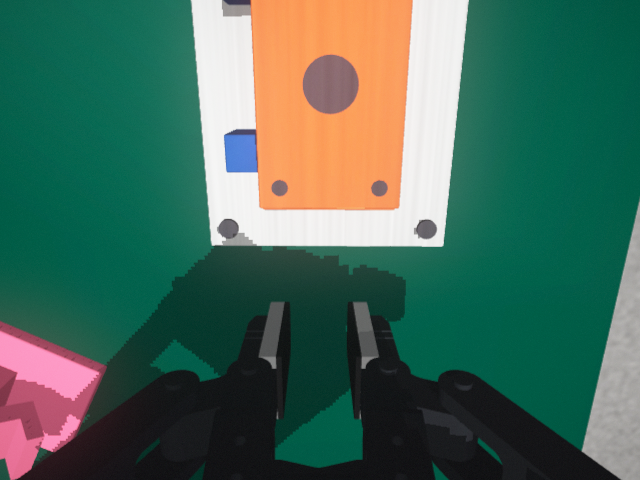

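```bash
python3 -m crank '[[0,0.12,0.6,0,0,0.011],[0,0,0.9,0,0,0],[0,0,0.7,0,0,0],[0,0,0.24,0,0,0],[0,0,0,0,0,0],[0,0,0,0,0,0]]'
python3 - <<'E'
from h import *
s=bot.sense()
r,o=NEST
print((s['tcp_pos']-o)@r)
E
```

```text
clock: 30.45
tcp_pos: [0.4194, -0.2978, 0.0156]
eef_rot: [[1.0, -0.021, -0.0], [-0.021, -1.0, 0.0], [-0.0, -0.0, -1.0]]
force: [-0.6, -0.2, -0.4]
grip_width: 0.0213
[-0.0901 -0.0009  0.0156]
```

```bash
python3 -m crank '[[0.3,0,0.04,0,0,0],[0.3,0,0,0,0,0],[0,0,0,0,0,0]]'|egrep 'force|tcp'
python3 -m crank '[[0.12,0,0,0,0,0],[0.12,0,0,0,0,0]]'|egrep 'force|tcp'
python3 -m crank '[[0.12,0,0,0,0,0],[0.1,0,0,0,0,0]]'|egrep 'force|tcp'
for i in 1 2 ; do python3 -m crank '[[0.04,0,0,0,0,0],[0,0,0,0,0,0]]'|egrep 'force|tcp';done
```

```text
tcp_pos: [0.4357, -0.2984, 0.0154]
force: [0.8, 1.0, -0.1]
tcp_pos: [0.44, -0.2977, 0.0145]
force: [-3.1, -0.7, 1.0]
tcp_pos: [0.4454, -0.2978, 0.0143]
force: [-2.6, -0.0, 1.7]
tcp_pos: [0.4464, -0.2978, 0.0143]
force: [-3.4, -0.3, 1.5]
tcp_pos: [0.4474, -0.2978, 0.0142]
force: [-3.3, 0.0, 1.6]
```

```bash
for i in 1 2 3; do python3 -m crank '[[0.04,0,0,0,0,0],[0,0,0,0,0,0]]'|egrep 'force|tcp';done
python3 - <<'E'
from h import *
for n in ('wrist','side'): cv2.imwrite(f'pics/{n}19.png',get_image(n)[:,:,::-1])
crop('pics/side19.png',280,340,460,470,4.4,'pics/c8.png')
E
```

```text
tcp_pos: [0.4486, -0.2979, 0.0142]
force: [-3.1, -0.3, 0.5]
tcp_pos: [0.4493, -0.2978, 0.0142]
force: [-5.2, 0.5, 0.7]
tcp_pos: [0.4493, -0.2979, 0.0142]
force: [-9.6, -0.4, 4.5]
```

View pics/c8.png

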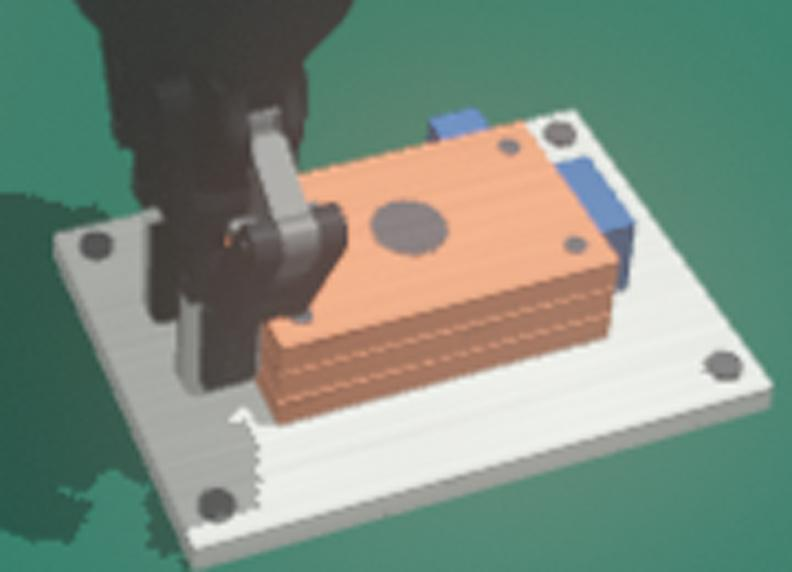

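View pics/wrist19.png

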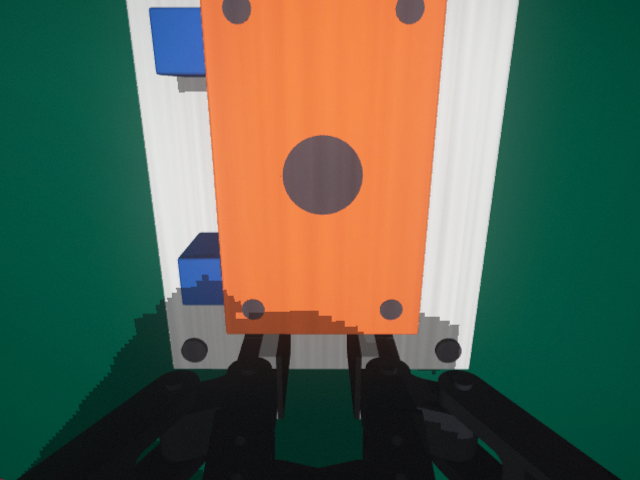

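```bash
python3 -m crank '[[0.04,0,0,0,0,0],[0.04,0,0,0,0,0],[0,0,0,0,0,0]]'|egrep 'force|tcp'
python3 -m crank '[[-0.3,0,0,0,0,0],[-0.9,0,0,0,0,0],[0,0,-0.9,0,0,0],[0,0,-1,0,0,0],[0,0,-0.8,0,0,0],[0,0,0,0,0,0]]'
python3 - <<'E'
from h import *
s=bot.sense()
r,o=NEST
print((s['tcp_pos']-o)@r)
p=o+r@[0.0,-.066,0]
plan(down(-1.2),[p[0],p[1],.08],s=s)
E
```

```text
tcp_pos: [0.4492, -0.2978, 0.0143]
force: [-16.3, -1.1, 8.4]
clock: 33.15
tcp_pos: [0.4254, -0.2996, 0.0855]
eef_rot: [[1.0, -0.021, 0.007], [-0.021, -1.0, -0.006], [0.007, 0.006, -1.0]]
force: [0.3, -0.2, -0.4]
grip_width: 0.0212
[-0.0841 -0.0026  0.0855]
20 rows of [0.041, 0.23, 0.012, 0.006, -0.001, -0.982]
```

```bash
python3 -m crank '[[0.041,0.23,0.012,0,0,-0.982],[0.041,0.23,0.012,0,0,-0.982],[0.041,0.23,0.012,0,0,-0.982],[0.041,0.23,0.012,0,0,-0.982],[0.041,0.23,0.012,0,0,-0.982],[0.041,0.23,0.012,0,0,-0.982],[0.041,0.23,0.012,0,0,-0.982],[0.041,0.23,0.012,0,0,-0.982],[0.041,0.23,0.012,0,0,-0.982],[0.041,0.23,0.012,0,0,-0.982]]' 0.5
python3 -m crank '[[0.041,0.23,0.012,0,0,-0.982],[0.041,0.23,0.012,0,0,-0.982],[0.041,0.23,0.012,0,0,-0.982],[0.041,0.23,0.012,0,0,-0.982],[0.041,0.23,0.012,0,0,-0.982],[0.041,0.23,0.012,0,0,-0.982],[0.041,0.23,0.012,0,0,-0.982],[0.041,0.23,0.012,0,0,-0.982],[0.041,0.23,0.012,0,0,-0.982],[0.041,0.23,0.012,0,0,-0.982],[0,0,0,0,0,0],[0,0,0,0,0,0]]'
python3 - <<'E'
from h import *
s=bot.sense()
cv2.imwrite('pics/wrist20.png',get_image('wrist')[:,:,::-1])
r,o=NEST
print((s['tcp_pos']-o)@r)
p=o+r@[0,-.064,0]
plan(down(-1.2),[p[0],p[1],.0145],s=s)
E
```

```text
clock: 34.15
tcp_pos: [0.4507, -0.3469, 0.0774]
eef_rot: [[0.72, 0.694, -0.0], [0.694, -0.72, 0.001], [0.001, -0.001, -1.0]]
force: [-0.1, -0.2, -0.3]
grip_width: 0.0429
clock: 35.35
tcp_pos: [0.5051, -0.3623, 0.0747]
eef_rot: [[0.022, 1.0, -0.001], [1.0, -0.022, 0.001], [0.001, -0.001, -1.0]]
force: [0.1, 0.5, 0.0]
grip_width: 0.0424
[-0.0031 -0.0635  0.0747]
3 rows of [-0.007, 0.042, 0.803, -0.004, -0.005, -0.004]
```

View pics/wrist20.png

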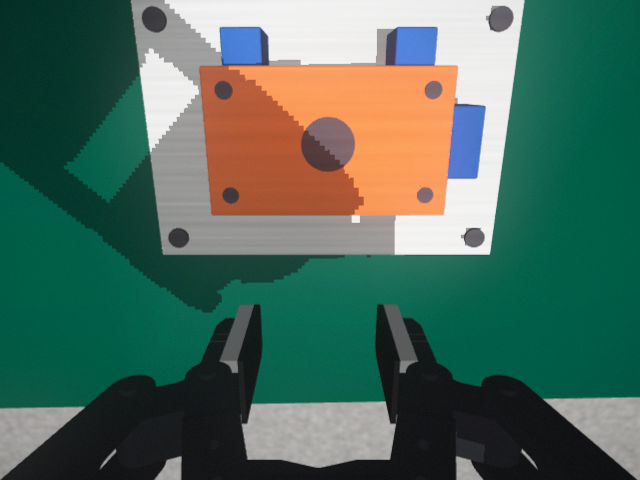

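Looks square already; I repeat the side push to seat it.

```bash
python3 -m crank '[[-0.05,0.1,0.7,0,0,0],[0,0,0.9,0,0,0],[0,0,0.6,0,0,0],[0,0,0.2,0,0,0],[0,0,0,0,0,0],[0,0,0,0,0,0]]'|egrep 'force|tcp'
python3 -m crank '[[0.35,0,0,0,0,0],[0.35,0,0,0,0,0],[0.08,0,0,0,0,0],[0,0,0,0,0,0]]'|egrep 'force|tcp'
python3 -m crank '[[0.08,0,0,0,0,0],[0,0,0,0,0,0]]'|egrep 'force|tcp'
python3 -m crank '[[0.06,0,0,0,0,0],[0,0,0,0,0,0]]'|egrep 'force|tcp'
```

```text
tcp_pos: [0.508, -0.3643, 0.0162]
force: [0.2, 0.0, -0.6]
tcp_pos: [0.5082, -0.3438, 0.0162]
force: [-0.3, -0.3, 0.1]
tcp_pos: [0.5081, -0.3424, 0.0159]
force: [-0.4, -1.1, 0.2]
tcp_pos: [0.5081, -0.3411, 0.0159]
force: [-0.2, 0.3, 0.3]
```

```bash
for i in 1 2; do python3 -m crank '[[0.05,0,0,0,0,0],[0,0,0,0,0,0]]'|egrep 'force|tcp'; done
python3 -m crank '[[0.04,0,0,0,0,0],[0.04,0,0,0,0,0],[0,0,0,0,0,0]]'|egrep 'force|tcp'
```

```text
tcp_pos: [0.5081, -0.3411, 0.016]
force: [-0.8, -5.0, -1.5]
tcp_pos: [0.5082, -0.3411, 0.0163]
force: [-0.1, -8.3, -2.0]
tcp_pos: [0.5082, -0.3411, 0.0169]
force: [-3.0, -12.1, -3.1]
```

```bash
python3 -m crank '[[-0.3,0,0,0,0,0],[-0.9,0,0,0,0,0],[-0.3,0,-0.5,0,0,0],[0,0,-1,0,0,0],[0,0,-1,0,0,0],[0,0,-1,0,0,0],[0.6,0,-0.6,0,0,0],[0.8,0,0,0,0,0],[0.6,0,0,0,0,0],[0,0,0,0,0,0],[0,0,0,0,0,0]]'
python3 - <<'E'
from h import *
s=bot.sense()
for n in ('wrist','side','scene'): cv2.imwrite(f'pics/{n}21.png',get_image(n)[:,:,::-1])
crop('pics/side21.png',280,340,460,470,4.4,'pics/c8.png')
crop('pics/scene21.png',140,185,250,265,7,'pics/c9.png')
E
```

```text
clock: 38.6
tcp_pos: [0.508, -0.3227, 0.1169]
eef_rot: [[0.019, 1.0, -0.003], [1.0, -0.019, 0.002], [0.002, -0.003, -1.0]]
force: [1.2, 0.4, 0.4]
grip_width: 0.0427
```

View pics/c8.png

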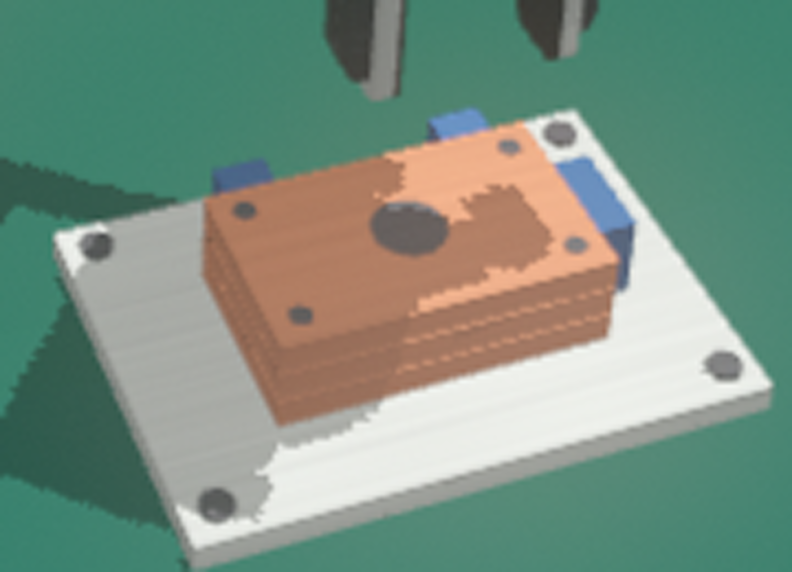

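View pics/wrist21.png

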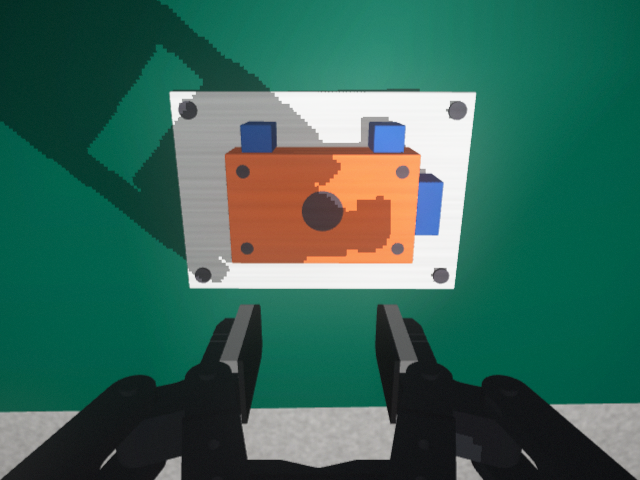

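View pics/scene21.png

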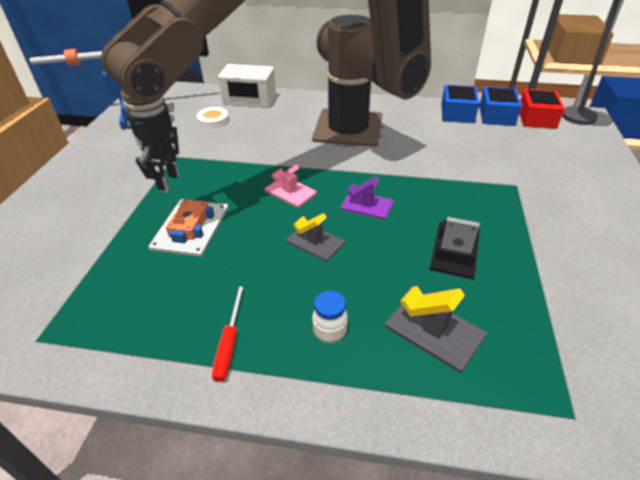

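```bash
python3 - <<'E'
from h import *
r,o=NEST
f=lambda p:(np.array(p,float)+.5)/4.4-.5+[280,340]
P=onz('side',f([(205,200),(525,122),(618,264),(285,348)]),.04);print((P-o)@r,((P-o)@r).mean(0))
P=onz('side',f([(557,165),(594,155),(634,220),(600,230)]),.036);print('endstop',(P-o)@r)
crop('pics/wrist21.png',215,110,455,275,3.3,'pics/c10.png')
E
```

```text
[[-0.0495  0.0282  0.04  ]
 [ 0.0505  0.0289  0.04  ]
 [ 0.049  -0.0317  0.04  ]
 [-0.0489 -0.031   0.04  ]] [ 0.0003 -0.0014  0.04  ]
endstop [[ 0.0534  0.0132  0.036 ]
 [ 0.0656  0.0136  0.036 ]
 [ 0.0638 -0.0141  0.036 ]
 [ 0.0528 -0.0146  0.036 ]]
```

View pics/c10.png

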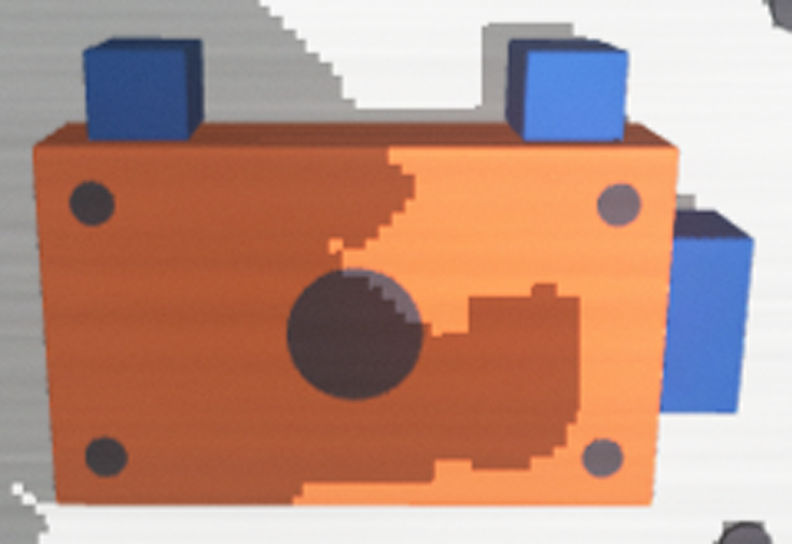

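View pics/c9.png

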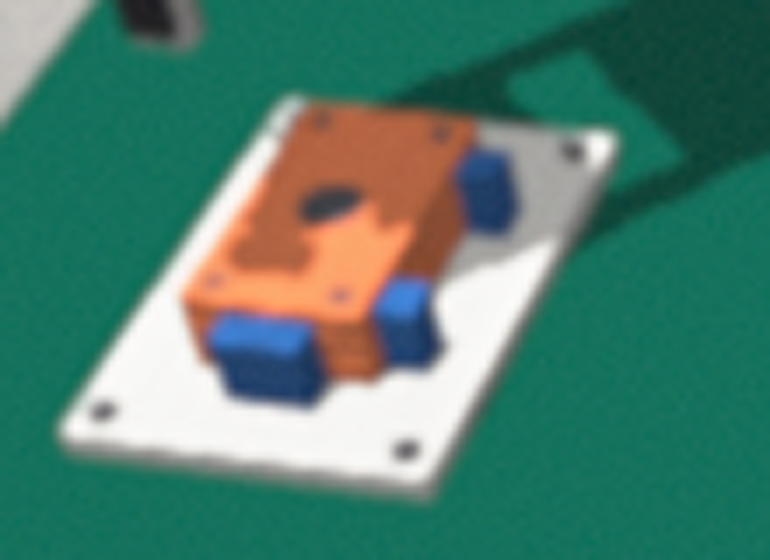

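```bash
python3 -c "
from rig import bot
s=bot.sense();print(s['clock'],s['force']);print(bot.finish_job())"
```

```text
38.75 [ 0.04864657 -0.2662602  -0.41850504]
the job is handed in; nothing more can be done
None
```

I handed the job in at 38.75 s of the 72 s allowed. All three copper plates are stacked flat in the nest, pushed against the blue stops.

1. **Regrip:** I took plate_c from the stand and leaned it on the smaller yellow rest. After letting go it slid down to the lip, and I regripped it by its long edges.
2. **Placing:** I lowered it onto the pile in steps of about 1 mm until I felt contact, roughly 6 N, then opened the fingers.
3. **Squaring:** I pushed all three plates together against the side stops, then the end stop, then the side stops again. The final pushes reached 12 to 16 N. The second side push stopped at the same position as the first (y = -0.341 m).

**Last checks**
- **Flushness:** The plate edges line up in the side view. The top plate's centre measured (0.3, -1.4) mm from the nest's origin, within the 2 mm camera calibration error. The pile did not visibly move between the end push and the final picture.
- **Other things:** The grey plate, jar, screwdriver and look-alike rests appear unmoved in the final scene picture, and the gripper is clear of everything.

**One reading that disagreed:** the side view put the end stop's inner edge about 3 mm beyond the plate end. I attributed this to the top plate hiding that edge, because the end push had come to a hard stop. I did not repeat the end push after the last side push.

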